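# Snap the drain plate onto its sprung studs

### The job

Lift the drain plate off the divider tray by its rib, set it over the three studs of the drip tray with a stud in each hole, then press it home at each hole until every stud has clicked through and the plate lies flat on all three shoulders. Press only as hard as a click needs (never more than about 32 N on any stud), do not tip the plate steeply, and leave the other things standing where they are; let go at the end.

Things in the scene. Friction and masses are not known exactly. Their poses are not given: they have to be found in the camera images.
- plate: Drain plate to fit: flat aluminium, 160 mm (its x) by 200 mm (its y), 4 mm thick, about 0.2 kg, with a black upright grip rib in the middle (12 mm along x, 60 mm along y, top 32 mm above the underside) and three 16 mm square through holes; dark drain slots are only marks. Origin: centre of the underside, z up. Starts flat on the divider tray's rim, underside 45 mm above the work surface.
- hole0 (a point): Centre of the plate's hole at x +52 mm, y +70 mm, level with the underside. A clicked stud sticks 14 mm out of the plate's top: press beside the hole, or with one finger either side of it (22 mm of plate lie beyond this hole along +y, 20 mm along +x).
- hole1 (a point): Centre of the plate's hole at x +52 mm, y -70 mm, level with the underside.
- hole2 (a point): Centre of the plate's hole at x -52 mm, y 0, level with the underside.
- base: Shallow white drip tray, fixed, 200 mm (x) by 240 mm (y), walls 18 mm high, with three snap studs standing in it in the plate's hole pattern: (+52, +70), (+52, -70), (-52, 0) mm. Origin: centre of its underside, on the work surface. When fitted, the plate's origin lies above this origin, its x axis along this x axis, underside 45 mm above the work surface.
- tray: Hard grey plastic tray with slotted dividers, fixed, 150 mm (x) by 180 mm (y) by 45 mm high, origin at the centre of its underside. The plate lies on it at the start. Drip tray and divider tray may change sides (left, right).
- seatA (a point): Centre of the top of stud A's shoulder: grey flange 22 mm across on which the plate's underside comes to rest, 45 mm above the work surface when unloaded. Above it an 11 mm round core, tapering, 18 mm high, with two spring claws towards the drip tray's +x and -x (20 mm over the claws at 7 mm above the shoulder, narrowing to 10 mm at the top).
- seatB (a point): The same point of stud B, alike to stud A. Which of the three places each stud has changes from run to run. A plate set loosely on the studs hangs on the claws, its underside about 11 mm above the shoulders (about 56 mm above the work surface).
- seatC (a point): The same point of stud C, alike to stud A. Pushing a hole over the claws takes roughly 6 to 18 N on that stud; then the claws spring out above the plate and hold it.
- mountA: Fixed black foot of stud A (30 mm across, 17 mm high); origin at the centre of its underside, 5 mm above the work surface. The stud stands on a spring in it and sinks up to 19 mm under load before it is solid; its head can lean a little with the plate.
- mountB: Fixed foot of stud B, the same. Spring rates run from 0.8 to 20 N/mm, differ from stud to stud and cannot be seen: a soft stud sinks well below its free height before it clicks, a stiff one hardly at all.
- mountC: Fixed foot of stud C, the same.
- jar: Small glass jar with steel lid, 48 mm across, 70 mm high, loose between the two trays; origin at its foot. Bystander.
- peg: Upright stainless steel peg, 18 mm thick with a 26 mm head, 70 mm high, loose, between the trays on the robot's side; origin at its foot. Bystander.
- spray: Upright spray bottle, 68 mm across, 205 mm high, loose, at the far side; origin at its foot. Bystander.
- cup: Clear measuring cup, 70 mm across, 70 mm high, loose, at the far side; origin at its foot. Bystander.
There are look-alikes about, which are no part of the job. Leave any orange, purple or red look-alike of the mountC alone.

How it is judged:
By the outcome, as a careful person would: the job done as asked, in the order asked, and still so for the second after the job is handed in, with the robot touching nothing.
It also fails if it takes over 59 s, if anything falls off the work surface, if the arm or the gripper's body presses on something with over 40 N, if the wrist force passes 120 N, or if a joint passes its speed limit or range.

### The arm

A 7-joint arm with a two-finger parallel gripper is mounted at the origin on the work surface. World frame = base frame: x ahead of the robot, y to its left, z up, the work surface at z = 0. Lengths are in mm, angles in rad, forces in N, time in s.
With the tool pointing down it reaches from about 350 to 900 mm from the base axis. Payload 7.2 kg.
Tool frame: the origin (TCP) lies between the finger pads; the fingertips stand 8 mm ahead of it and the grasp point (between the pads) lies 11 mm behind it; y points along the fingers, z is the direction in which the jaws open and shut, and the axes are right-handed (so a half turn about y gives the same grasp; the last joint's range is limited). The gripper opens to 85 mm and grips with 20 to 120 N. Pads are 22 mm wide; open, the fingers measure 114 mm over their backs; the gripper's body (76 mm by 85 mm) begins 54 mm behind the grasp point. The pads swing forward as they close: fully open they stand 13 mm farther back than shut.
Start: joints at [1.083, 0.411, -0.013, 1.596, 0.006, 1.134, -0.082], TCP at [254.725, -570.74, 239.297] pointing down, gripper open.
Joint ranges: [-2.95, 2.95], [-0.29, 1.99], [-1.47, 1.44], [0.14, 2.54], [-1.03, 4.17], [0.13, 1.85], [-2.86, 2.86]. Speed limits (rad/s): [2.39, 2.39, 3.01, 3.01, 3.14, 3.14, 3.14].

### API

Orientations are given as a rotation vector (axis times angle).
In Python, from rig import robot gives the robot as it stands.
- The arm moves only by the tool move_arm, never from a script. Its argument "deltas" is a list of rows, each a list of 7 numbers: the shift along the tool's x, y, z in m, then the turn, a rotation vector about the tool's x, y, z in degrees, then the opening, from -1 (shut) to 1 (fully open). In form: [[x, y, z, ax, ay, az, fingers], ...]. A call has 1 to 8 rows; each row shifts and turns the commanded pose from where the row before left it, along the tool's axes as they then stand; what a row does not reach is not made up. A row lasts 1/10 s, in which the tool goes at most 50 mm and 8.59 degrees, less where a joint would pass 70% of its speed; a pose out of reach is approached as far as the arm can. A call is refused whole if a number of a shift passes 0.05 or a number of a turn 8.59, either way. A call with a gripper value outside its range is refused whole. The fingers move at their own pace and stop on an object; "force" is the grip in N (left out, the last holds). Time passes only in rows, so rows that do not move let the fingers close. It gives the time, the measured TCP pose, the force and the opening at its end, in the units of the state.
- robot.observe(): the state, without advancing time (a new reading comes with each control period).
- robot.capture(name): name is "scene" or "top"; returns (picture, depth): 480x640x3 uint8, red, green, blue; 480x640 float32, mm along the optical axis (not along the pixel's ray), 0 where there is no reading.
- robot.camera_params(name): a dict with "camera_matrix" (3x3 intrinsics, pixels), "rvec" (rotation vector, rad) and "tvec" (3), from world to camera coordinates, as OpenCV has them. Camera axes: x right, y down, z forward; pixel columns grow to the right and rows downward; lengths in mm; the calibration is good to about 2 mm. A picture is of the moment at which its call begins. camera_params takes no time and is no camera call.
- robot.close_job(): hands the job in, once; it reports no verdict.
Trained networks look in the newest picture that a camera, given by its name, has taken for a name from the list of things; names that differ only in an ending like _2 or _b are one class to them, and where a whole thing is asked for, a point or a joint stands for the part that bears it (a point fixed in the world has none). Each returns a list of dicts, best first, with "conf" (0 to 1); they miss things now and then, are a little off and sometimes report something else, mostly with a low value. They report only what shows in the picture. A call takes as long as a camera call. They do not tell look-alikes from the thing itself.
- robot.look_for(target, camera): "xy" ([column, row] in pixels, amid what is visible of it).
- robot.outline_of(target, camera): "pixels" (480x640 bool, what is visible of it) and "xy" ([column, row] in pixels, amid what is visible of it).
The state is a dict: "clock": time; "qpos": joint angles; "dq": joint speeds; "tau": joint torques, N m; "position": TCP position; "tool_rot": TCP orientation; "force": force on the tool from outside, world axes, zero at the start; "moment": the same for the moment, N m; "grip_width": finger opening in mm.
Only numpy, scipy, OpenCV 4.12 (cv2) and the standard library are available. Lean on these libraries where they do the work, as an engineer would, in place of code of your own. Each camera call takes 0.05 s, during which the arm holds its last target.

## Working session

There is one attempt and no reset: what is moved stays moved. The work goes in short steps, Python scripts to look and compute and a tool call to move; the robot and the scene stay as the last step left them, time stands still between calls to the robot, and variables do not carry over. Pictures are saved under pics/ and viewed, and the job is handed in when it is done.

Besides the shell and the picture viewer there is one more tool, called after ">>>" as a command line: name --pt "numbers of a row" for each row, then --argument value for the rest. move_arm: Moves the arm, as the interface text tells. Its arguments: {"type":"object","properties":{"deltas":{"type":"array","items":{"type":"array","items":{"type":"number"}}},"force":{"type":"number"}},"required":["deltas"]}

```bash
ls; mkdir -p pics; cat > h.py <<'E'
import numpy as np, cv2
from rig import robot
def cap(n,f):
    p,d=robot.capture(n); cv2.imwrite(f'pics/{f}.png',p[:,:,::-1]); np.save(f'pics/{f}.npy',d); return p,d
def world(n,uv,depth):
    c=robot.camera_params(n);K=np.array(c['camera_matrix']);R=cv2.Rodrigues(np.array(c['rvec'],float))[0];t=np.array(c['tvec'],float).ravel()
    uv=np.atleast_2d(np.asarray(uv,float));depth=np.ravel(depth)
    r=np.c_[(uv[:,0]-K[0,2])/K[0,0],(uv[:,1]-K[1,2])/K[1,1],np.ones(len(uv))]*depth[:,None]
    return (r-t)@R
def onz(n,uv,z):
    a=world(n,uv,np.ones(len(np.atleast_2d(uv))));b=world(n,uv,2*np.ones(len(np.atleast_2d(uv))))
    d=b-a; o=a-d; s=(z-o[:,2])/d[:,2]; return o+d*s[:,None]
def proj(n,P):
    c=robot.camera_params(n); return cv2.projectPoints(np.asarray(P,float).reshape(-1,3),np.array(c['rvec'],float),np.array(c['tvec'],float),np.array(c['camera_matrix'],float),None)[0][:,0]
E
python3 - <<'E'
from h import *
s=robot.observe();print(s)
for n in('scene','top'):
    cap(n,n+'0');c=robot.camera_params(n);R=cv2.Rodrigues(np.array(c['rvec']))[0];print(n,c['camera_matrix'],-R.T@np.array(c['tvec']).ravel())
E
```

```text
pics
{'clock': 0.0, 'qpos': array([ 1.08280107,  0.41191148, -0.01267795,  1.59703231,  0.0055954 ,
        1.1343039 , -0.08222754]), 'dq': array([ 7.92598629e-05, -1.22552779e-04,  3.81202719e-04,  1.26237138e-03,
        1.88051880e-03,  3.62350526e-04,  2.13623031e-04]), 'tau': array([ 1.06082978e-04, -6.00626493e+01,  6.81823287e-01, -2.99409950e+01,
        1.37401937e-02,  1.08364414e-02, -1.61340466e-05]), 'position': array([ 254.48467317, -570.32043331,  238.45083372]), 'tool_rot': array([-0.42438409,  1.99165179, -1.98849101]), 'force': array([-0.58960883,  0.3345952 ,  0.36625047]), 'moment': array([ 0.0544093 , -0.03118393, -0.03651818]), 'grip_width': 85.06340538623137}
scene [[600.0721389    0.         312.2550587 ]
 [  0.         600.0721389  237.76812975]
 [  0.           0.           1.        ]] [1210.82563087 -622.28435845  868.60637389]
top [[492.23434212   0.         324.10345609]
 [  0.         492.23434212 238.28671417]
 [  0.           0.           1.        ]] [445.58331067 -23.61669209 918.11157431]
```

View pics/scene0.png

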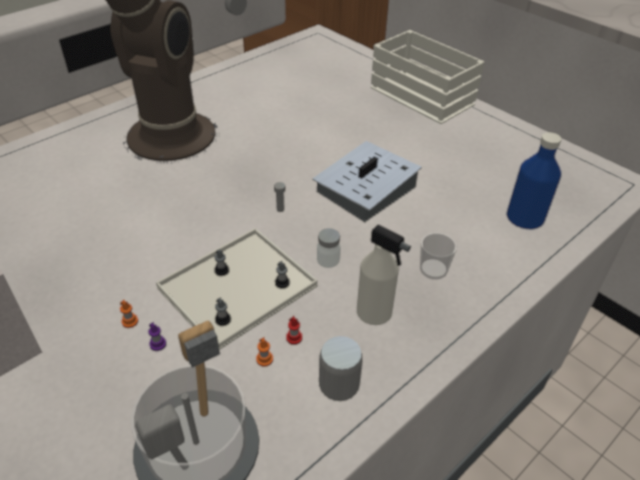

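View pics/top0.png

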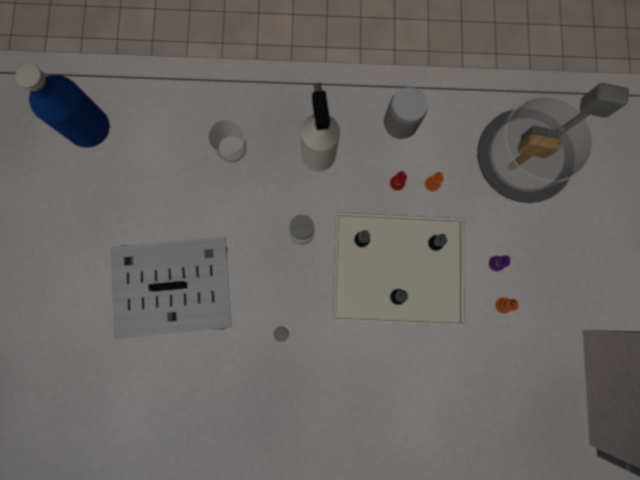

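```bash
python3 - <<'E'
from h import *
R=cv2.Rodrigues(robot.observe()['tool_rot'])[0];print(R.round(3))
for t in['plate','hole0','hole1','hole2','base','seatA','mountA','mountC','jar','peg','tray']:
    print(t,[(np.round(o['xy'],1).tolist(),round(o['conf'],2)) for o in robot.look_for(t,'top')])
print(robot.observe()['clock'])
E
```

```text
[[-0.913 -0.001  0.408]
 [-0.408  0.001 -0.913]
 [ 0.    -1.    -0.001]]
plate [([171.0, 285.5], 0.64), ([304.0, 228.8], 0.63)]
hole0 [([171.2, 290.6], 0.75), ([398.9, 296.9], 0.59)]
hole1 [([171.2, 290.6], 0.75), ([398.9, 296.9], 0.59)]
hole2 [([171.2, 290.6], 0.75), ([398.9, 296.9], 0.59)]
base [([400.1, 269.6], 0.79)]
seatA [([365.7, 236.7], 0.49)]
mountA [([398.7, 295.1], 0.59), ([360.8, 238.7], 0.55)]
mountC [([434.6, 239.8], 0.72), ([435.1, 182.0], 0.7), ([399.7, 184.9], 0.59), ([500.1, 261.5], 0.58), ([505.8, 304.0], 0.55)]
jar [([301.9, 230.6], 0.77), ([170.9, 285.6], 0.44), ([399.2, 268.0], 0.15)]
peg [([169.0, 286.8], 0.68), ([278.8, 334.9], 0.57)]
tray [([203.9, 254.2], 0.67), ([363.4, 234.2], 0.29)]
0.65
```

Candidates: plate (171,287 top) on the divider tray, with its rib at (168,286). The drip tray is at (400,269), with black-footed grey studs at (362,238), (438,242) and (399,297). The coloured look-alikes at (399,181), (435,182), (500,262) and (507,305) are to be left alone. Next, close crops of both.

```bash
python3 - <<'E'
import cv2,numpy as np
p=cv2.imread('pics/top0.png')
a=cv2.resize(p[225:350,100:240],None,fx=4,fy=4,interpolation=cv2.INTER_CUBIC)
b=cv2.resize(p[205:330,325:475],None,fx=4,fy=4,interpolation=cv2.INTER_CUBIC)
cv2.imwrite('pics/ca.png',a);cv2.imwrite('pics/cb.png',b)
E
```

```text
(no output)
```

View pics/ca.png

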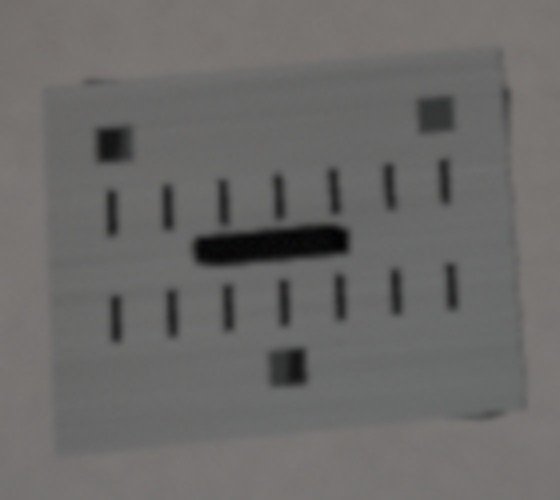

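View pics/cb.png

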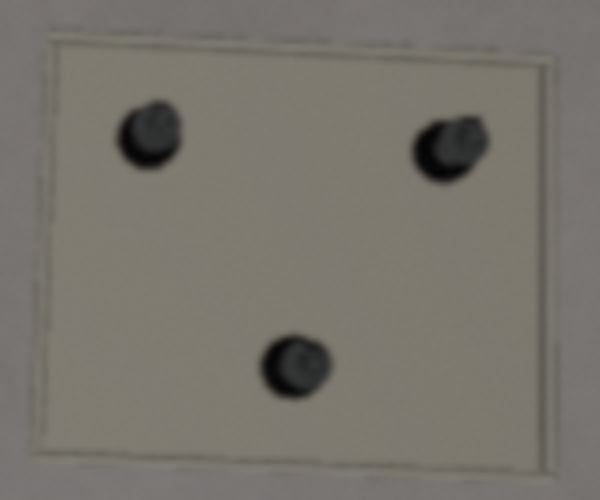

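```bash
cat > fit.py <<'E'
from h import *
from scipy.optimize import least_squares
def fit(cam,uv,P,z0=0,x0=(500,0,0)):
    P=np.array(P,float);uv=np.array(uv,float)
    def f(q):
        c,s=np.cos(q[2]),np.sin(q[2]); W=np.c_[q[0]+c*P[:,0]-s*P[:,1],q[1]+s*P[:,0]+c*P[:,1],P[:,2]+z0]
        return (proj(cam,W)-uv).ravel()
    r=least_squares(f,x0,x_scale=[1,1,.01]); return r.x, r.fun.reshape(-1,2)
E
python3 - <<'E'
from fit import *
g=lambda l,o:(np.array(l)+.5)/4-.5+o
ca=g([(44,88),(500,47),(524,408),(57,455),(114,144),(435,114),(288,366),(272,245)],(100,225))
P=[(80,100,49),(80,-100,49),(-80,-100,49),(-80,100,49),(52,70,49),(52,-70,49),(-52,0,49),(0,0,77)]
print(*fit('top',ca,P,x0=(420,280,0)))
cb=g([(52,38),(552,58),(551,475),(35,453),(148,136),(443,150),(294,366)],(325,205))
Q=[(100,120,18),(100,-120,18),(-100,-120,18),(-100,120,18),(52,70,22),(52,-70,22),(-52,0,22)]
print(*fit('top',cb,Q,x0=(420,-150,0)))
print(*fit('top',cb[:4],Q[:4],x0=(420,-150,0)))
print(*fit('top',cb[4:],Q[4:],x0=(420,-150,0)))
ct=g([(158,119),(471,134),(306,364)],(325,205))
print(*fit('top',ct,[(52,70,60),(52,-70,60),(-52,0,60)],x0=(420,-150,0)))
print(onz('top',[[301,230],[281,334]],70))
s=cv2.imread('pics/scene0.png')
cv2.imwrite('pics/sa.png',cv2.resize(s[140:225,305:430],None,fx=5,fy=5,interpolation=cv2.INTER_CUBIC))
cv2.imwrite('pics/sb.png',cv2.resize(s[225:350,150:325],None,fx=4,fy=4,interpolation=cv2.INTER_CUBIC))
E
```

```text
[4.90037017e+02 2.14500432e+02 1.19905312e-01] [[-0.10767188 -0.2136139 ]
 [ 0.29069213 -0.43150492]
 [ 0.63361194  0.34777162]
 [-0.2045574   0.44864662]
 [ 0.34327049 -0.03440398]
 [ 0.55271907 -0.02436673]
 [ 0.33396245  0.31399592]
 [-1.76186414 -0.46817936]]
[ 5.35094397e+02 -1.91329449e+02 -1.89001740e-02] [[-1.90295263 -2.28680013]
 [ 0.27073378 -1.37513476]
 [ 0.95931368  2.1248329 ]
 [-1.65792516  2.34497979]
 [ 0.27134424 -0.57233975]
 [ 1.63338439 -0.69111608]
 [ 0.49536632  0.04562717]]
[ 5.35665477e+02 -1.92438432e+02 -2.01158708e-02] [[-1.23764635 -2.64275755]
 [ 0.91108081 -1.57751185]
 [ 1.48953555  1.89748033]
 [-1.10303019  1.95283891]]
[ 5.34325637e+02 -1.89894300e+02 -1.65673089e-02] [[-0.57400455 -0.09760718]
 [ 0.80825078 -0.39158797]
 [-0.22146016  0.45554946]]
[ 5.35203957e+02 -1.90004772e+02 -2.99554216e-02] [[-0.25105036 -0.12943298]
 [-0.19996478  0.52117791]
 [ 0.44135046 -0.3769172 ]]
[[592.16559115 -10.22336039  70.        ]
 [413.1396869   18.4735239   70.        ]]
```

View pics/sa.png

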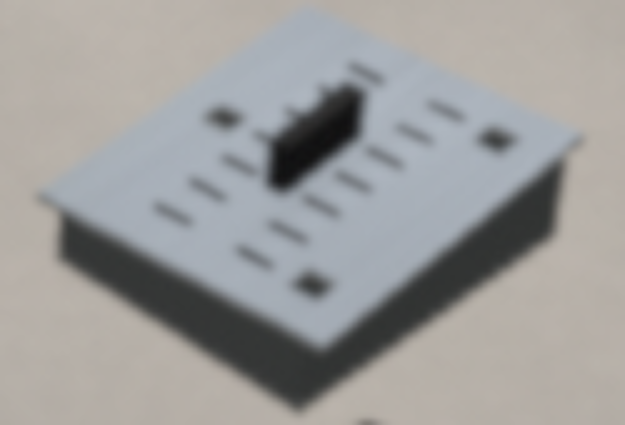

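View pics/sb.png

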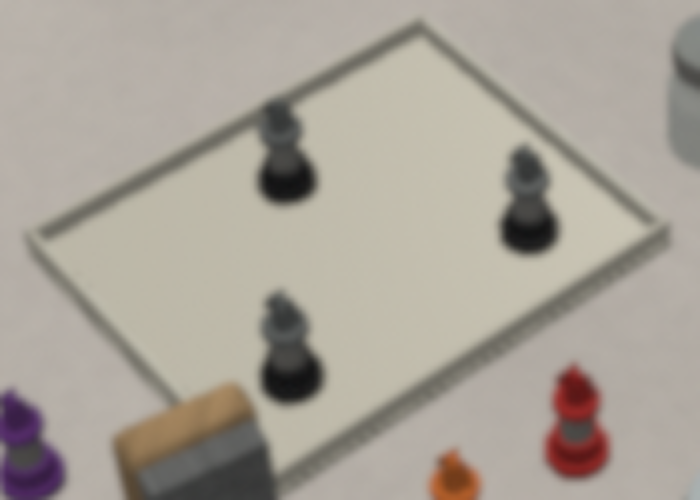

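```bash
python3 - <<'E'
from fit import *
g=lambda l,o,k:(np.array(l)+.5)/k-.5+o
H=[(-52,0),(52,70),(52,-70)]
for z,l in((63,[(275,106),(522,150),(276,297)]),(45,[(281,128),(527,181),(285,334)]),(22,[(287,166),(529,218),(291,363)])):
    print(z,*fit('scene',g(l,(150,225),4),[(*h,z) for h in H],x0=(535,-190,0)))
a=g([(310,8),(580,138),(322,350),(40,198),(224,118),(496,139),(313,284)],(305,140),5)
# guess: corner identification
P=[(-80,100,49),(80,100,49),(80,-100,49),(-80,-100,49),(-52,0,49),(52,70,49),(52,-70,49)]
print(*fit('scene',a,P,x0=(490,214,0.1)))
# base wall outer corners scene
b=g([(420,20),(670,228),(25,235)],(150,225),4)
print(*fit('scene',b,[(-100,120,18),(100,120,18),(-100,-120,18)],x0=(535,-190,0)))
d=np.load('pics/top0.npy')
for u,v in [(140,285),(172,284),(200,290),(362,236),(365,233),(442,237),(401,296),(380,270)]:
    print(u,v,world('top',[u,v],[d[v,u]]).round(1))
for n,k,o,s in(('top',4,(325,205),(535,-190.5,-.022)),):
    pass
E
```

```text
63 [ 5.35037384e+02 -1.95298659e+02 -2.12226576e-02] [[-0.46078224 -0.90091769]
 [ 0.24619187  0.34597596]
 [ 0.19382341  0.43514565]]
45 [ 5.38157711e+02 -1.95478931e+02 -2.05267858e-02] [[-0.17527595  1.14065837]
 [ 0.25533792  0.14374956]
 [-0.07920337 -1.12021216]]
22 [ 5.39143290e+02 -1.95466701e+02 -2.69887528e-02] [[-0.08689515  0.1146893 ]
 [ 0.42939205 -0.33077899]
 [-0.32360186  0.15765458]]
[4.91475495e+02 2.13266569e+02 1.16813831e-01] [[-0.66812203 -0.39788478]
 [ 0.98123529 -0.32042642]
 [ 0.17602585 -0.37793286]
 [-0.72031857 -0.60896795]
 [ 0.02100572  0.45963291]
 [ 0.23654444  0.50596053]
 [-0.05271954  0.52242051]]
[ 5.39132861e+02 -1.96392779e+02 -2.31697780e-02] [[ 0.39457585 -0.80997734]
 [ 0.7542229   0.13569004]
 [-1.10472529  0.27451708]]
140 285 [[491.1 266.3  50.9]]
172 284 [[492.5 203.9  78.8]]
200 290 [[485.  163.6  46.1]]
362 236 [[ 587.  -119.    53.9]]
365 233 [[ 591.5 -123.5   60.3]]
442 237 [[ 587.8 -260.9   61.3]]
401 296 [[ 482.  -188.1   56.7]]
380 270 [[ 531.5 -158.4    6.8]]
```

```bash
cat > plan.py <<'E'
from h import *
from scipy.spatial.transform import Rotation as Ro
import sys, json
def plan(target,yaw,n,g,tilt=None,total=None):
    s=robot.observe();p=np.array(s['position']);R=Ro.from_rotvec(s['tool_rot'])
    T=np.array(target,float); z=np.array([np.cos(yaw),np.sin(yaw),0]);y=np.array([0,0,-1.]);x=np.cross(y,z)
    Rt=Ro.from_matrix(np.c_[x,y,z]); rows=[]
    for k in range(n,0,-1):
        d=R.inv().apply((T-p)/k); d=np.round(d/1000,4); r=(R.inv()*Rt).as_rotvec(degrees=True)/k; r=np.round(r,1)
        rows.append([*d.tolist(),*r.tolist(),g]); p=p+R.apply(d*1000); R=R*Ro.from_rotvec(r,degrees=True)
    print('from',s['position'].round(1),'t',s['clock'])
    for i in range(0,n,8): print(json.dumps(rows[i:i+8]))
E
cat > st.py <<'E'
from h import *
s=robot.observe();R=cv2.Rodrigues(s['tool_rot'])[0]
print('t',round(s['clock'],2),'p',s['position'].round(1),'yaw',np.arctan2(R[1,2],R[0,2]).round(4),'down',R[:,1].round(3),'F',s['force'].round(1),'M',s['moment'].round(2),'w',round(s['grip_width'],1),'q',s['qpos'].round(2))
E
python3 -c "
from plan import *
plan((490.5,214,200),.118,24,1)"
```

```text
from [ 254.7 -570.7  239.3] t 0.65
[[-0.0223, 0.0016, -0.0259, -0.0, -3.0, 0.0, 1], [-0.0236, 0.0016, -0.0247, -0.0, -3.0, 0.0, 1], [-0.0249, 0.0016, -0.0234, -0.0, -3.0, 0.0, 1], [-0.0261, 0.0016, -0.022, -0.0, -3.0, 0.0, 1], [-0.0272, 0.0016, -0.0207, -0.0, -3.0, 0.0, 1], [-0.0282, 0.0016, -0.0192, -0.0, -3.0, 0.0, 1], [-0.0292, 0.0016, -0.0177, -0.0, -3.0, 0.0, 1], [-0.0301, 0.0017, -0.0161, -0.0, -3.0, 0.0, 1]]
[[-0.0309, 0.0016, -0.0145, -0.0, -3.0, 0.0, 1], [-0.0316, 0.0017, -0.0129, -0.0, -3.0, 0.0, 1], [-0.0322, 0.0016, -0.0112, -0.0, -3.1, 0.0, 1], [-0.0328, 0.0017, -0.0095, -0.0, -3.0, 0.0, 1], [-0.0332, 0.0016, -0.0078, -0.0, -3.1, 0.0, 1], [-0.0336, 0.0017, -0.0059, -0.0, -3.0, 0.0, 1], [-0.0339, 0.0016, -0.0042, -0.0, -3.1, 0.0, 1], [-0.0341, 0.0017, -0.0023, -0.0, -3.0, 0.0, 1]]
[[-0.0341, 0.0016, -0.0006, -0.0, -3.1, 0.0, 1], [-0.0341, 0.0017, 0.0013, -0.0, -3.0, 0.0, 1], [-0.034, 0.0016, 0.0031, -0.0, -3.1, 0.0, 1], [-0.0338, 0.0017, 0.0049, -0.0, -3.0, 0.0, 1], [-0.0335, 0.0016, 0.0067, -0.0, -3.1, 0.0, 1], [-0.0331, 0.0017, 0.0085, -0.0, -3.0, 0.0, 1], [-0.0326, 0.0016, 0.0102, -0.0, -3.1, 0.0, 1], [-0.032, 0.0017, 0.0119, -0.0, -3.0, 0.0, 1]]
```

>>> move_arm --pt "-0.022 0.0015 -0.026 0 -3 0 1" --pt "-0.0235 0.0015 -0.025 0 -3 0 1" --pt "-0.025 0.0015 -0.0235 0 -3 0 1" --pt "-0.026 0.0015 -0.022 0 -3 0 1" --pt "-0.027 0.0015 -0.0205 0 -3 0 1" --pt "-0.028 0.0015 -0.019 0 -3 0 1" --pt "-0.029 0.0015 -0.0175 0 -3 0 1" --pt "-0.03 0.0015 -0.016 0 -3 0 1"

```text
clock: 1.45
position: [332.9, -308.5, 227.5]
tool_rot: [-0.77, 1.723, -1.724]
force: [-0.4, 0.1, 0.2]
grip_width: 85.3
```

>>> move_arm --pt "-0.031 0.0015 -0.0145 0 -3 0 1" --pt "-0.0315 0.0015 -0.013 0 -3 0 1" --pt "-0.032 0.0015 -0.011 0 -3 0 1" --pt "-0.033 0.0015 -0.0095 0 -3 0 1" --pt "-0.033 0.0015 -0.008 0 -3 0 1" --pt "-0.0335 0.0015 -0.006 0 -3 0 1" --pt "-0.034 0.0015 -0.004 0 -3 0 1" --pt "-0.034 0.0015 -0.0025 0 -3 0 1"

```text
clock: 2.25
position: [411.8, -47.3, 215.6]
tool_rot: [-1.045, 1.434, -1.435]
force: [0.3, 0.8, 1.2]
grip_width: 85.2
```

```bash
python3 -c "
from plan import *
plan((490.5,214,150),.118,10,1)"; python3 st.py
```

```text
from [411.8 -47.3 215.6] t 2.25
[[-0.0273, 0.0066, -0.0005, -0.0, -2.5, 0.0, 1], [-0.0273, 0.0065, 0.0007, -0.0, -2.5, 0.0, 1], [-0.0272, 0.0066, 0.0019, -0.0, -2.4, 0.0, 1], [-0.0271, 0.0065, 0.003, -0.0, -2.5, 0.0, 1], [-0.027, 0.0066, 0.0042, -0.0, -2.4, 0.0, 1], [-0.0268, 0.0065, 0.0053, -0.0, -2.5, 0.0, 1], [-0.0265, 0.0066, 0.0064, -0.0, -2.4, 0.0, 1], [-0.0262, 0.0065, 0.0076, -0.0, -2.5, 0.0, 1]]
[[-0.0259, 0.0066, 0.0087, -0.0, -2.4, 0.0, 1], [-0.0255, 0.0065, 0.0097, -0.1, -2.5, 0.0, 1]]
t 2.25 p [411.8 -47.3 215.6] yaw -0.3113 down [ 0.001 -0.    -1.   ] F [0.3 0.8 1.2] M [-0.05 -0.06 -0.01] w 85.2 q [ 0.49  0.11 -0.52  2.08  0.07  0.97 -0.38]
```

>>> move_arm --pt "-0.0273 0.0066 -0.0005 0 -2.5 0 1" --pt "-0.0273 0.0065 0.0007 0 -2.5 0 1" --pt "-0.0272 0.0066 0.0019 0 -2.4 0 1" --pt "-0.0271 0.0065 0.003 0 -2.5 0 1" --pt "-0.027 0.0066 0.0042 0 -2.4 0 1" --pt "-0.0268 0.0065 0.0053 0 -2.5 0 1" --pt "-0.0265 0.0066 0.0064 0 -2.4 0 1" --pt "-0.0262 0.0065 0.0076 0 -2.5 0 1"

```text
clock: 3.05
position: [475.2, 161.3, 162.7]
tool_rot: [-1.224, 1.185, -1.186]
force: [-0.0, 0.1, 0.2]
grip_width: 85.3
```

>>> move_arm --pt "-0.0259 0.0066 0.0087 0 -2.4 0 1" --pt "-0.0255 0.0065 0.0097 0 -2.5 0 1" --pt "0 0 0 0 0 0 1"

```text
clock: 3.35
position: [490.5, 216.5, 149.3]
tool_rot: [-1.262, 1.121, -1.117]
force: [-0.8, 0.8, 0.4]
grip_width: 85.4
```

```bash
python3 st.py; python3 -c "
from plan import *
cap('scene','s1')
plan((490.5,214,60),.118,8,1)"; python3 -c "
import cv2
s=cv2.imread('pics/s1.png');cv2.imwrite('pics/s1c.png',cv2.resize(s[60:240,270:450],None,fx=3,fy=3))"
```

```text
t 3.35 p [490.5 216.5 149.3] yaw 0.1212 down [-0.     0.003 -1.   ] F [-0.8  0.8  0.4] M [-0.01  0.03 -0.05] w 85.4 q [ 0.01  0.44 -0.67  1.88  0.33  0.93 -0.69]
from [490.3 214.4 149.4] t 3.4
[[0.0001, 0.0112, 0.0, 0.0, 0.0, -0.0, 1], [0.0001, 0.0112, 0.0, 0.0, 0.0, -0.0, 1], [0.0, 0.0112, 0.0, 0.0, 0.0, -0.0, 1], [0.0001, 0.0112, 0.0, 0.0, 0.0, -0.0, 1], [0.0, 0.0111, 0.0001, 0.0, 0.0, -0.0, 1], [0.0001, 0.0112, 0.0, 0.0, 0.0, -0.0, 1], [0.0, 0.0111, 0.0001, 0.0, 0.0, -0.0, 1], [0.0001, 0.0112, 0.0, 0.0, 0.0, -0.1, 1]]
```

View pics/s1c.png

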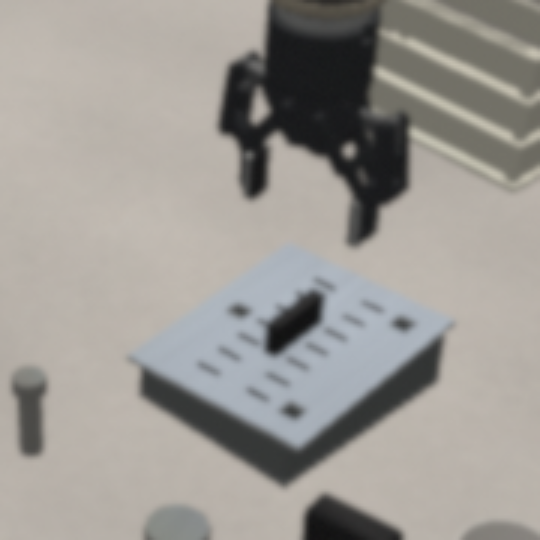

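The open fingers at (253,190) and (360,240) in the crop straddle the rib at (295,322). I'll go straight down.

>>> move_arm --pt "0 0.0145 0 0 0 0 1" --pt "0 0.0145 0 0 0 0 1" --pt "0 0.0145 0 0 0 0 1" --pt "0 0.0145 0 0 0 0 1" --pt "0 0.0145 0 0 0 0 1" --pt "0 0.0145 0 0 0 0 1" --pt "0 0 0 0 0 0 1"

```text
clock: 4.1
position: [489.4, 211.9, 60.5]
tool_rot: [-1.265, 1.125, -1.122]
force: [-0.0, -0.1, -0.6]
grip_width: 85.4
```

>>> move_arm --pt "0 0 0 0 0 0 0" --pt "0 0 0 0 0 0 -0.5" --pt "0 0 0 0 0 0 -1" --pt "0 0 0 0 0 0 -1" --pt "0 0 0 0 0 0 -1" --pt "0 0 0 0 0 0 -1" --pt "0 0 0 0 0 0 -1" --force 70

```text
clock: 4.8
position: [490.9, 212.7, 63.4]
tool_rot: [-1.261, 1.123, -1.124]
force: [-1.6, -0.7, 6.0]
grip_width: 10.5
```

```bash
python3 st.py
```

```text
t 4.8 p [490.9 212.7  63.4] yaw 0.116 down [ 0.001  0.    -1.   ] F [-1.6 -0.7  6. ] M [-0.19  0.16  0.02] w 10.5 q [-0.04  0.56 -0.59  1.95  0.44  0.77 -0.78]
```

>>> move_arm --pt "0 -0.005 0 0 0 0 -1" --pt "0 -0.01 0 0 0 0 -1" --pt "0 -0.015 0 0 0 0 -1" --pt "0 -0.02 0 0 0 0 -1" --pt "0 -0.02 0 0 0 0 -1" --pt "0 -0.01 0 0 0 0 -1" --pt "0 0 0 0 0 0 -1"

```text
clock: 5.5
position: [491.5, 213.0, 144.7]
tool_rot: [-1.259, 1.121, -1.124]
force: [0.4, 0.4, -1.9]
grip_width: 10.5
```

```bash
python3 st.py; python3 -c "
from plan import *
cap('scene','s2');cap('top','t2')
plan((535.5,-191,145),-.022,14,-1)
s=cv2.imread('pics/s2.png');t=cv2.imread('pics/t2.png');
cv2.imwrite('pics/s2c.png',np.hstack([cv2.resize(s[60:240,270:450],(540,540))[:, :400],cv2.resize(t[200:360,90:250],(540,540))[:,:400]]))"
```

```text
t 5.5 p [491.5 213.  144.7] yaw 0.1159 down [ 0.003  0.001 -1.   ] F [ 0.4  0.4 -1.9] M [-0.06  0.03  0.04] w 10.5 q [ 0.02  0.45 -0.66  1.89  0.34  0.92 -0.69]
from [490.5 212.2 142.7] t 5.6
[[0.029, -0.0002, -0.0001, -0.0, 0.6, 0.0, -1], [0.029, -0.0002, 0.0002, -0.0, 0.6, 0.0, -1], [0.029, -0.0002, 0.0005, -0.0, 0.6, 0.0, -1], [0.029, -0.0001, 0.0008, -0.0, 0.6, 0.0, -1], [0.029, -0.0002, 0.0011, -0.0, 0.5, 0.0, -1], [0.0289, -0.0001, 0.0013, -0.0, 0.6, 0.0, -1], [0.0289, -0.0002, 0.0016, -0.0, 0.5, 0.0, -1], [0.0289, -0.0001, 0.0019, -0.0, 0.6, 0.0, -1]]
[[0.0289, -0.0002, 0.0022, -0.0, 0.5, 0.0, -1], [0.0289, -0.0001, 0.0024, -0.0, 0.6, 0.0, -1], [0.0288, -0.0002, 0.0027, -0.0, 0.5, 0.0, -1], [0.0288, -0.0001, 0.003, -0.0, 0.6, 0.0, -1], [0.0288, -0.0002, 0.0033, -0.0, 0.5, 0.0, -1], [0.0288, -0.0001, 0.0036, -0.0, 0.6, 0.0, -1]]
```

View pics/s2c.png

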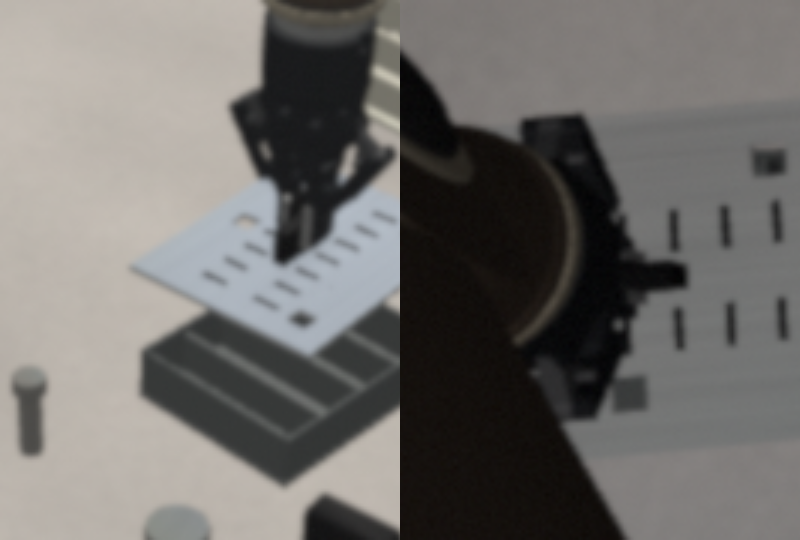

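>>> move_arm --pt "0.015 0 0 0 0.3 0 -1" --pt "0.029 0 0 0 0.6 0 -1" --pt "0.029 0 0 0 0.6 0 -1" --pt "0.029 0 0.0005 0 0.6 0 -1" --pt "0.029 0 0.001 0 0.6 0 -1" --pt "0.029 0 0.001 0 0.6 0 -1" --pt "0.029 0 0.0015 0 0.6 0 -1" --pt "0.029 0 0.0015 0 0.6 0 -1"

```text
clock: 6.4
position: [513.1, -6.8, 141.8]
tool_rot: [-1.228, 1.184, -1.182]
force: [0.3, 0.2, -1.3]
grip_width: 10.5
```

>>> move_arm --pt "0.029 0 0.002 0 0.6 0 -1" --pt "0.029 0 0.0025 0 0.6 0 -1" --pt "0.029 0 0.0025 0 0.6 0 -1" --pt "0.029 0 0.003 0 0.6 0 -1" --pt "0.029 0 0.003 0 0.5 0 -1" --pt "0.029 0 0.0035 0 0.5 0 -1" --pt "0.014 0 0.002 0 0.3 0 -1" --pt "0 0 0 0 0 0 -1"

```text
clock: 7.2
position: [533.1, -194.9, 141.8]
tool_rot: [-1.196, 1.233, -1.232]
force: [0.5, 1.2, -1.7]
grip_width: 10.5
```

```bash
python3 st.py; python3 -c "
from plan import *
cap('scene','s3');cap('top','t3')
plan((535.5,-191,110),-.022,4,-1)
s=cv2.imread('pics/s3.png');t=cv2.imread('pics/t3.png');
cv2.imwrite('pics/s3c.png',cv2.resize(s[180:330,140:330],None,fx=4,fy=4,interpolation=2));cv2.imwrite('pics/t3c.png',cv2.resize(t[190:340,310:490],None,fx=4,fy=4,interpolation=2))"
```

```text
t 7.2 p [ 533.1 -194.9  141.8] yaw -0.0313 down [-0.002 -0.    -1.   ] F [ 0.5  1.2 -1.7] M [ 0.06  0.03 -0.  ] w 10.5 q [ 0.66  0.47 -0.53  1.81  0.29  0.93 -0.02]
from [ 533.7 -191.1  142.3] t 7.3
[[-0.0, 0.0081, 0.0005, 0.0, -0.1, -0.0, -1], [-0.0, 0.0081, 0.0005, 0.0, -0.1, -0.0, -1], [-0.0001, 0.008, 0.0004, 0.0, -0.0, -0.0, -1], [-0.0, 0.0081, 0.0005, 0.1, -0.1, -0.1, -1]]
```

View pics/s3c.png

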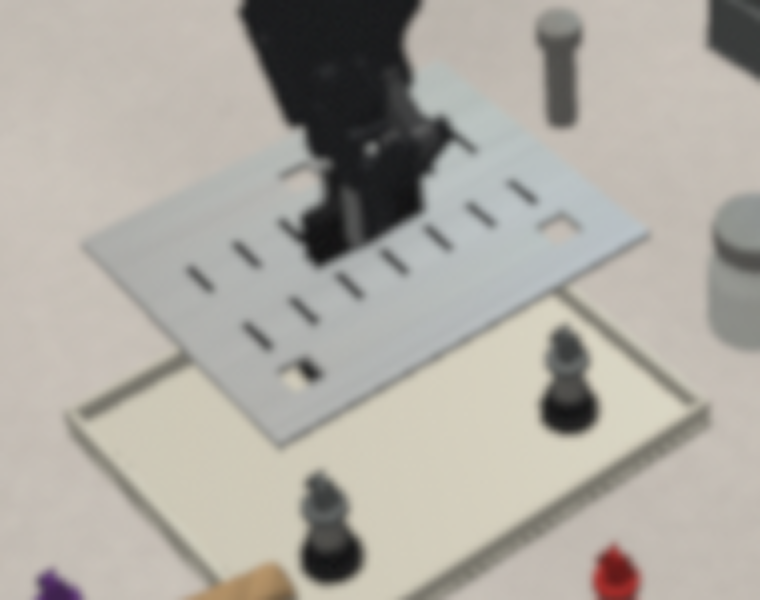

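View pics/t3c.png

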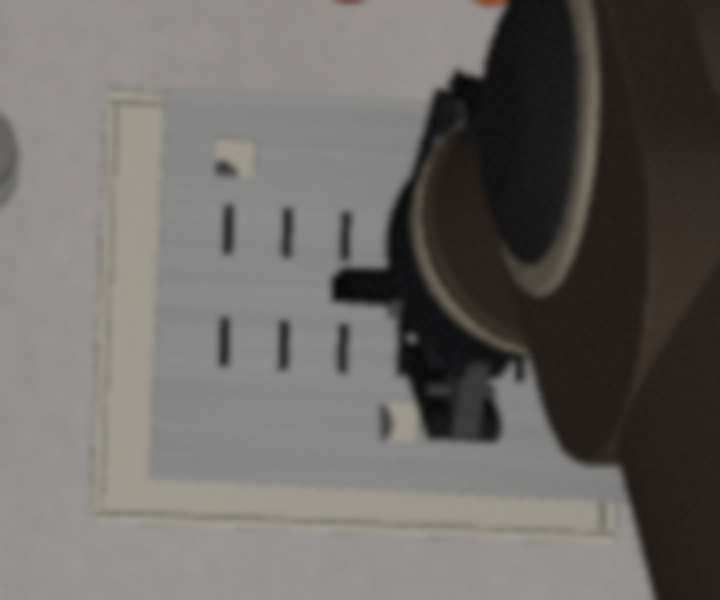

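```bash
python3 - <<'E'
from fit import *
g=lambda l,o,k:(np.array(l)+.5)/k-.5+o
a=g([(559,228),(300,375),(281,445),(650,235),(83,244)],(140,180),4)
P=[(52,70,4),(52,-70,4),(80,-100,4),(80,100,4),(-80,-100,4)]
for z in(121,124,127): print(z,*fit('scene',a,P,z,(534,-191,0)))
b=g([(234,159),(165,88),(150,478)],(310,190),4)
print(*fit('top',b,[(52,70,4),(80,100,4),(-80,100,4)],124,(534,-191,0)))
# stud tops now
st=g([(565,330),(319,478)],(140,180),4)
print(onz('scene',st,63)); fl=g([(567,360),(325,503)],(140,180),4); print(onz('scene',fl,45))
ft=g([(569,397),(331,543)],(140,180),4); print(onz('scene',ft,22))
E
```

```text
121 [ 5.31909175e+02 -1.92211796e+02 -3.12407109e-02] [[ 0.22030511  0.48214717]
 [ 0.50636666 -0.13693317]
 [-0.39528255  0.23757591]
 [ 0.03162366 -0.50251749]
 [-0.35392645 -0.17620572]]
124 [ 5.34446085e+02 -1.93810217e+02 -3.10024658e-02] [[ 0.40015634  0.37501997]
 [ 0.44420045 -0.09175256]
 [-0.47753655  0.36064634]
 [ 0.2990004  -0.61048045]
 [-0.6412787  -0.25164639]]
127 [ 5.36982569e+02 -1.95408339e+02 -3.07612481e-02] [[ 0.58136628  0.26677025]
 [ 0.38166185 -0.04639628]
 [-0.56027068  0.48456238]
 [ 0.56840212 -0.71961865]
 [-0.93090575 -0.32773365]]
[ 5.32961772e+02 -1.89856615e+02 -2.47434466e-02] [[ 0.2634553  -0.31044199]
 [-0.13185979 -0.26290864]
 [-0.12477621  0.5401215 ]]
[[ 588.44727658 -125.12232808   63.        ]
 [ 585.84645544 -265.40115545   63.        ]]
[[ 590.46727034 -126.25040876   45.        ]
 [ 585.71115311 -264.17161916   45.        ]]
[[ 592.6220892  -127.64648884   22.        ]
 [ 589.32954066 -266.19146002   22.        ]]
```

```bash
python3 -c "
from plan import *
for i in range(3):
  s=robot.observe();print(s['clock'],s['position'].round(2))
plan((535.5,-191.7,93),-.022,5,-1)"
```

```text
7.3 [ 533.66 -191.14  142.27]
7.3 [ 533.66 -191.14  142.27]
7.3 [ 533.66 -191.14  142.27]
from [ 533.7 -191.1  142.3] t 7.3
[[0.0001, 0.0099, 0.0004, 0.0, -0.1, -0.0, -1], [0.0001, 0.0098, 0.0004, 0.0, -0.0, -0.0, -1], [0.0001, 0.0099, 0.0004, 0.0, -0.1, -0.0, -1], [0.0001, 0.0098, 0.0003, 0.0, -0.0, -0.0, -1], [0.0002, 0.0099, 0.0004, 0.1, -0.1, -0.1, -1]]
```

>>> move_arm --pt "0 0.01 0.0004 0 -0.1 0 -1" --pt "0 0.01 0.0004 0 -0.1 0 -1" --pt "0 0.01 0.0004 0 -0.1 0 -1" --pt "0 0.01 0.0004 0 -0.1 0 -1" --pt "0.0005 0.01 0.0004 0 -0.1 0 -1" --pt "0 0 0 0 0 0 -1" --pt "0 0 0 0 0 0 -1"

```text
clock: 8.0
position: [536.0, -192.6, 92.5]
tool_rot: [-1.201, 1.223, -1.222]
force: [-0.1, 0.3, -1.1]
grip_width: 10.6
```

```bash
python3 st.py; python3 -c "
from plan import *
cap('scene','s4');cap('top','t4')
s=cv2.imread('pics/s4.png');t=cv2.imread('pics/t4.png');
cv2.imwrite('pics/s4c.png',cv2.resize(s[200:330,145:325],None,fx=4,fy=4,interpolation=2));cv2.imwrite('pics/t4c.png',cv2.resize(t[190:340,310:490],None,fx=4,fy=4,interpolation=2))"; python3 st.py
```

```text
t 8.0 p [ 536.  -192.6   92.5] yaw -0.0182 down [-0.001  0.    -1.   ] F [-0.1  0.3 -1.1] M [ 0.07 -0.04  0.03] w 10.6 q [ 0.64  0.54 -0.5   1.85  0.34  0.84 -0.05]
t 8.1 p [ 536.5 -192.7   93.2] yaw -0.0183 down [ 0.001 -0.    -1.   ] F [-0.3 -0.3 -1.4] M [ 0.01 -0.05  0.01] w 10.6 q [ 0.64  0.54 -0.5   1.85  0.34  0.84 -0.05]
```

View pics/s4c.png

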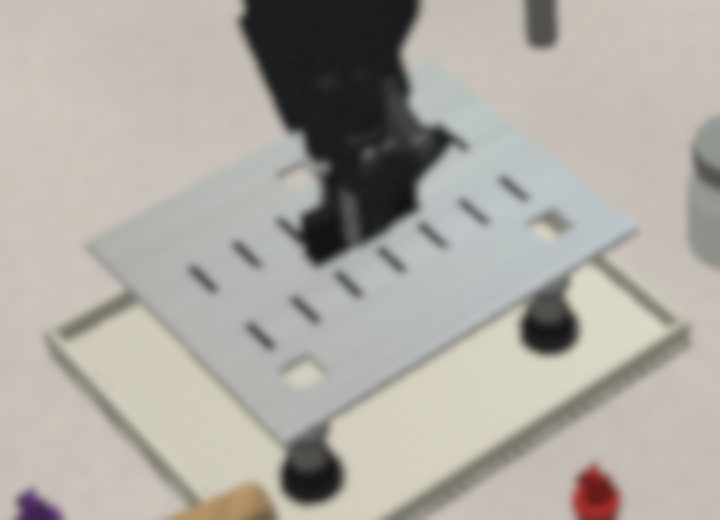

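View pics/t4c.png

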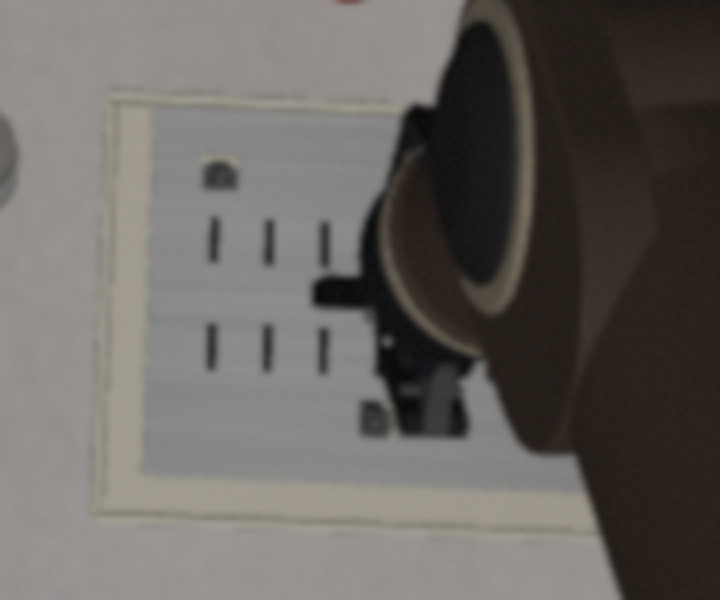

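```bash
python3 - <<'E'
from fit import *
t=cv2.imread('pics/t4.png')
o=np.array([350,220]);k=12
c=cv2.resize(t[220:250,350:386],None,fx=k,fy=k,interpolation=2);c=cv2.convertScaleAbs(c,alpha=1.8)
o2=np.array([390,280]);c2=cv2.resize(t[280:310,390:426],None,fx=k,fy=k,interpolation=2);c2=cv2.convertScaleAbs(c2,alpha=1.8)
cv2.imwrite('pics/t4z.png',np.vstack([c,c2]))
s=cv2.imread('pics/s4.png'); q=cv2.resize(s[245:265,272:296],None,fx=16,fy=16,interpolation=2)
q2=cv2.resize(s[280:310,205:235],None,fx=12,fy=12,interpolation=2); cv2.imwrite('pics/s4z.png',np.hstack([q,cv2.resize(q2,(320,320))]))
E
```

```text
(no output)
```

View pics/t4z.png

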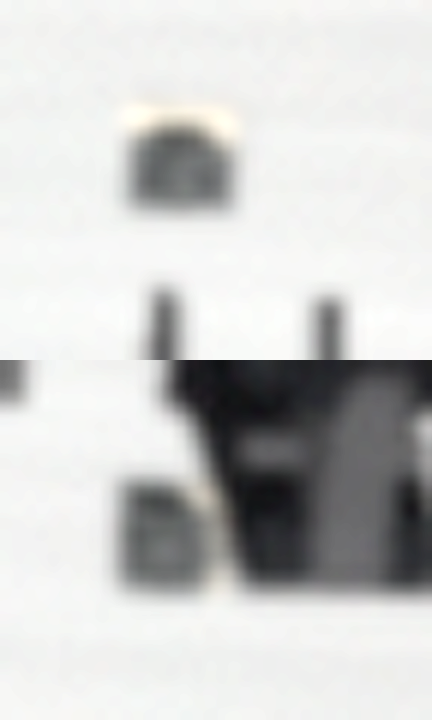

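View pics/s4z.png

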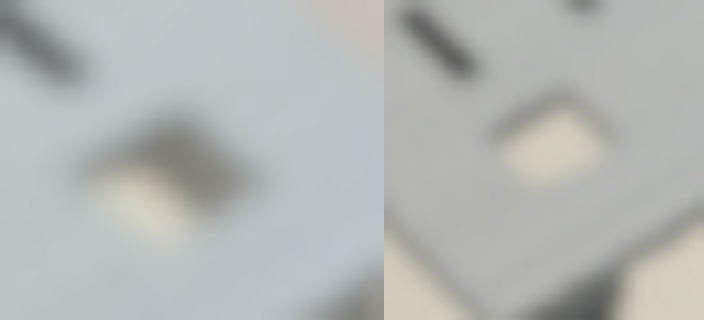

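```bash
python3 - <<'E'
from fit import *
f0=onz('top',[364.7,235.9],45)[0];f2=onz('top',[401.2,295],45)[0]
h0=onz('top',[364.6,232.4],78.8)[0];h2=onz('top',[390+178.5/12-.5,280+175/12-.5],78.8)[0]
print(f0,h0,h0-f0);print(f2,h2,h2-f2)
print(fit('top',[[364.6,232.4],[404.4,294.1]],[(52,70,79),(-52,0,79)],0,(535,-191,0)))
# predicted stud look for offset 0
c,s=np.cos(-.02),np.sin(-.02)
for b in[(535,-190.5)]:
  for h in[(52,70),(-52,0)]:
    w=(b[0]+c*h[0]-s*h[1],b[1]+s*h[0]+c*h[1]); print(w,proj('top',[(*w,45),(*w,63),(*w,79)]))
E
```

```text
[ 588.80569751 -124.826076     45.        ] [ 589.4085945  -120.68344665   78.8       ] [ 0.60289698  4.14262935 33.8       ]
[ 484.3084529  -190.67617027   45.        ] [ 484.48724681 -189.66475592   78.8       ] [ 0.17879391  1.01141435 33.8       ]
(array([ 5.36536301e+02, -1.90163363e+02, -1.06459700e-02]), array([[ 0.03435505,  0.05535081],
       [-0.03412872, -0.0529703 ]]))
(np.float64(588.3895070151954), np.float64(-121.55393020139289)) [[362.88928178 236.08006666]
 [364.04294639 234.4652588 ]
 [365.10874988 232.97343193]]
(np.float64(483.01039965333797), np.float64(-189.46006933194667)) [[400.52087028 295.7203626 ]
 [402.47553069 295.31800659]
 [404.28247989 294.94605612]]
```

>>> move_arm --pt "0.0004 0.004 -0.0003 0 0 0 -1" --pt "0.0003 0.004 -0.0002 0 0 0 -1" --pt "0 0.004 0 0 0 0 -1" --pt "0 0.003 0 0 0 0 -1" --pt "0 0 0 0 0 0 -1"

```text
clock: 8.6
position: [535.3, -193.2, 77.2]
tool_rot: [-1.201, 1.223, -1.222]
force: [-0.2, -0.3, -1.8]
grip_width: 10.3
```

```bash
python3 st.py; python3 -c "
from plan import *
cap('scene','s5');cap('top','t5')
s=cv2.imread('pics/s5.png');t=cv2.imread('pics/t5.png');
a=cv2.resize(s[225:335,145:325],None,fx=4,fy=4,interpolation=2);b=cv2.resize(t[190:340,310:490],None,fx=3,fy=3,interpolation=2)
cv2.imwrite('pics/s5c.png',a);cv2.imwrite('pics/t5c.png',b)"; python3 st.py
```

```text
t 8.6 p [ 535.3 -193.2   77.2] yaw -0.0181 down [-0.001  0.    -1.   ] F [-0.2 -0.3 -1.8] M [-0.   -0.04 -0.05] w 10.3 q [ 0.63  0.56 -0.49  1.86  0.35  0.81 -0.07]
t 8.7 p [ 535.6 -193.3   77.7] yaw -0.0183 down [-0.  0. -1.] F [-0.6 -0.7 -1.4] M [-0.01 -0.01 -0.04] w 10.5 q [ 0.63  0.56 -0.49  1.86  0.35  0.81 -0.07]
```

View pics/s5c.png

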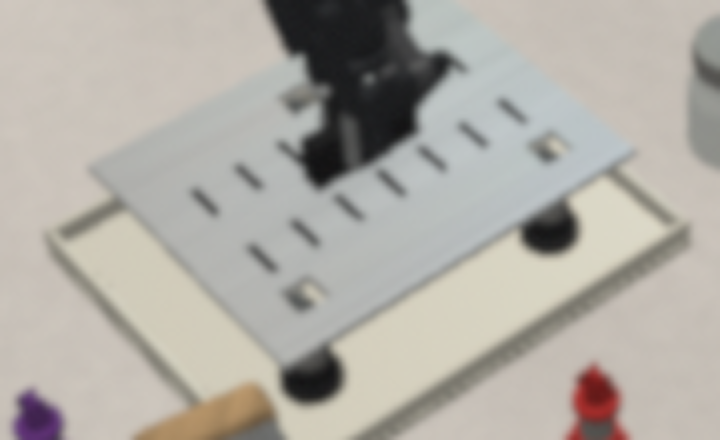

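View pics/t5c.png

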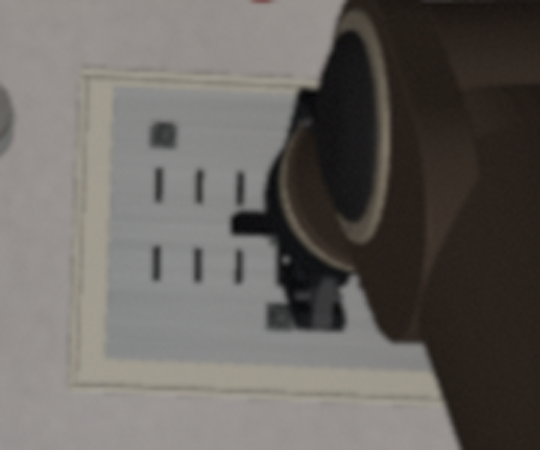

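```bash
python3 - <<'E'
import cv2,numpy as np
s=cv2.imread('pics/s5.png');t=cv2.imread('pics/t5.png')
z=lambda im,u,v:cv2.resize(im[v-13:v+13,u-13:u+13],(360,360),interpolation=2)
a=np.hstack([z(s,282,261),z(s,221,298)]);b=np.hstack([cv2.convertScaleAbs(z(t,364,234),alpha=1.8),cv2.convertScaleAbs(z(t,403,295),alpha=1.8)])
cv2.imwrite('pics/z5.png',np.vstack([a,b])[:,:,:][::1])
cv2.imwrite('pics/z5.png',cv2.resize(np.vstack([a,b]),(590,590)))
E
```

```text
(no output)
```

View pics/z5.png

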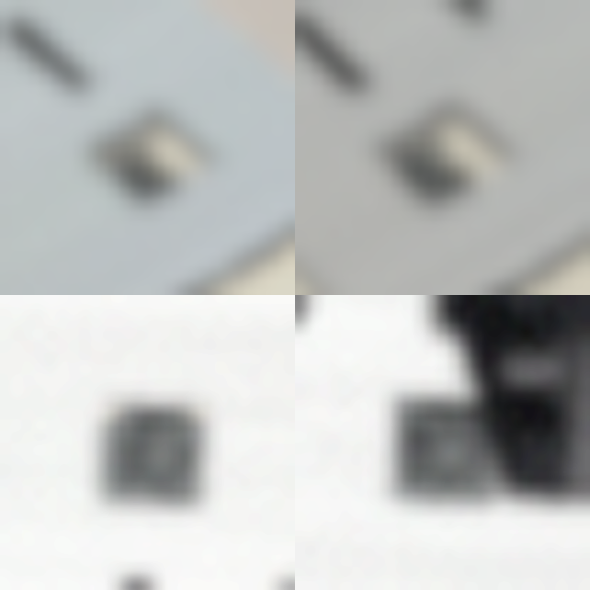

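>>> move_arm --pt "0 0.002 0 0 0 0 -1" --pt "0 0.002 0 0 0 0 -1" --pt "0 0 0 0 0 0 -1"

```text
clock: 9.0
position: [535.6, -193.4, 73.6]
tool_rot: [-1.2, 1.223, -1.223]
force: [-0.1, 0.3, -1.3]
grip_width: 10.3
```

```bash
python3 st.py; python3 - <<'E'
from h import *
s,_=cap('scene','s6');t,_=cap('top','t6');s=s[:,:,::-1];t=t[:,:,::-1]
z=lambda im,u,v:cv2.resize(im[v-13:v+13,u-13:u+13],(295,295),interpolation=2)
a=np.hstack([z(s,282,263),z(s,221,300)]);b=np.hstack([cv2.convertScaleAbs(z(t,364,234),alpha=1.8),cv2.convertScaleAbs(z(t,403,295),alpha=1.8)])
cv2.imwrite('pics/z6.png',np.vstack([a,b]))
E
python3 st.py
```

```text
t 9.0 p [ 535.6 -193.4   73.6] yaw -0.0184 down [-0.  0. -1.] F [-0.1  0.3 -1.3] M [-0.04  0.   -0.08] w 10.3 q [ 0.63  0.56 -0.49  1.86  0.36  0.8  -0.07]
t 9.1 p [ 535.7 -193.4   73.8] yaw -0.0183 down [ 0. -0. -1.] F [ 1.2  0.  -1.9] M [-0.04 -0.04  0.02] w 10.3 q [ 0.63  0.56 -0.49  1.86  0.36  0.8  -0.07]
```

View pics/z6.png

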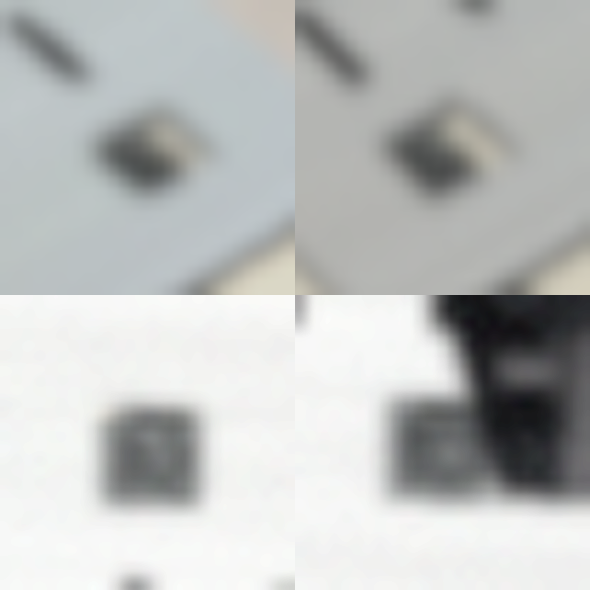

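>>> move_arm --pt "0.001 0.0 0 0 0 0 -1" --pt "0 0.002 0 0 0 0 -1" --pt "0 0.001 0 0 0 0 -1" --pt "0 0 0 0 0 0 -1"

```text
clock: 9.5
position: [535.7, -194.6, 71.4]
tool_rot: [-1.201, 1.222, -1.224]
force: [-2.4, 1.2, 6.8]
grip_width: 10.9
```

```bash
python3 st.py; python3 - <<'E'
from h import *
s,_=cap('scene','s7');t,_=cap('top','t7');s=s[:,:,::-1];t=t[:,:,::-1]
z=lambda im,u,v:cv2.resize(im[v-13:v+13,u-13:u+13],(295,295),interpolation=2)
a=np.hstack([z(s,282,263),z(s,221,300)]);b=np.hstack([cv2.convertScaleAbs(z(t,364,234),alpha=1.8),cv2.convertScaleAbs(z(t,403,295),alpha=1.8)])
cv2.imwrite('pics/z7.png',np.vstack([a,b]))
E
python3 st.py
```

```text
t 9.5 p [ 535.7 -194.6   71.4] yaw -0.0185 down [ 0.    -0.001 -1.   ] F [-2.4  1.2  6.8] M [-0.17  0.48 -0.11] w 10.9 q [ 0.63  0.57 -0.49  1.86  0.36  0.8  -0.07]
t 9.6 p [ 535.7 -194.7   71.4] yaw -0.0185 down [ 0.    -0.001 -1.   ] F [-2.8  0.1  6.1] M [-0.15  0.46 -0.12] w 10.7 q [ 0.63  0.57 -0.49  1.86  0.36  0.8  -0.07]
```

View pics/z7.png

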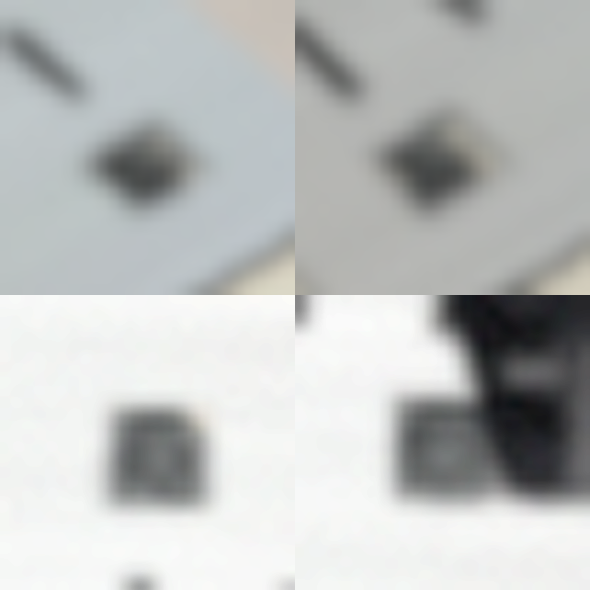

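>>> move_arm --pt "0 -0.001 -0.001 0 0 0 -1" --pt "0 -0.001 0 0 0 0 -1" --pt "0 0 0 0 0 0 -1"

```text
clock: 9.9
position: [535.3, -194.5, 73.1]
tool_rot: [-1.2, 1.221, -1.223]
force: [2.1, -1.0, -0.1]
grip_width: 10.6
```

```bash
python3 st.py
```

```text
t 9.9 p [ 535.3 -194.5   73.1] yaw -0.0183 down [ 0.001 -0.    -1.   ] F [ 2.1 -1.  -0.1] M [-0.15 -0.63 -0.07] w 10.6 q [ 0.63  0.56 -0.49  1.86  0.36  0.8  -0.07]
```

>>> move_arm --pt "0 0 0.0005 0 0 0 -1" --pt "0 0 0 0 0 0 -0.6" --pt "0 0 0 0 0 0 -0.4" --pt "0 0 0 0 0 0 -0.4" --pt "0 0 0 0 0 0 -0.4" --pt "0 0 0 0 0 0 -0.4"

```text
clock: 10.5
position: [535.0, -194.3, 72.7]
tool_rot: [-1.201, 1.223, -1.222]
force: [-0.2, 0.5, -0.2]
grip_width: 25.4
```

>>> move_arm --pt "0 -0.01 0 0 0 0 -0.4" --pt "0 -0.02 0 0 0 0 -0.4" --pt "0 -0.02 0 0 0 0 -0.4" --pt "0 -0.01 0 0 0 0 -0.4" --pt "0 0 0 0 0 0 -0.4"

```text
clock: 11.0
position: [536.1, -194.7, 134.6]
tool_rot: [-1.199, 1.22, -1.225]
force: [1.4, 0.3, -0.8]
grip_width: 25.6
```

```bash
python3 st.py; python3 - <<'E'
from h import *
s,_=cap('scene','s8');t,_=cap('top','t8');s=s[:,:,::-1];t=t[:,:,::-1]
cv2.imwrite('pics/s8c.png',cv2.resize(s[205:335,145:325],None,fx=4,fy=4,interpolation=2));cv2.imwrite('pics/t8c.png',cv2.resize(t[190:340,310:490],None,fx=4,fy=4,interpolation=2))
E
```

```text
t 11.0 p [ 536.1 -194.7  134.6] yaw -0.0185 down [ 0.003 -0.001 -1.   ] F [ 1.4  0.3 -0.8] M [ 0.04 -0.02  0.01] w 25.6 q [ 0.66  0.49 -0.53  1.82  0.3   0.92 -0.02]
```

View pics/s8c.png

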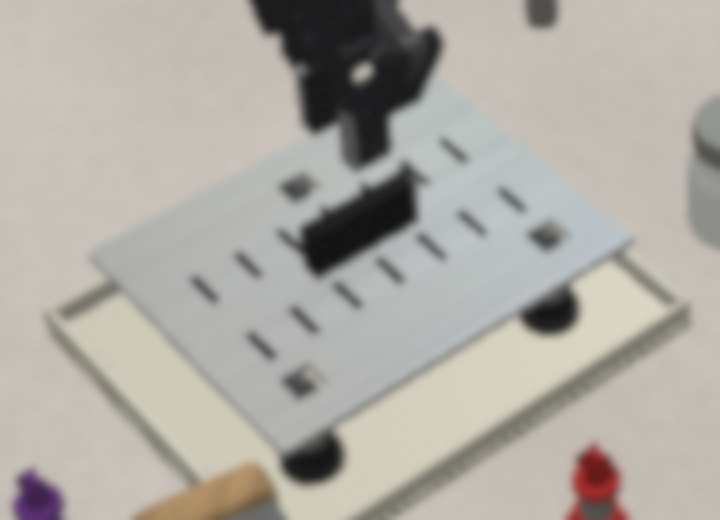

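View pics/t8c.png

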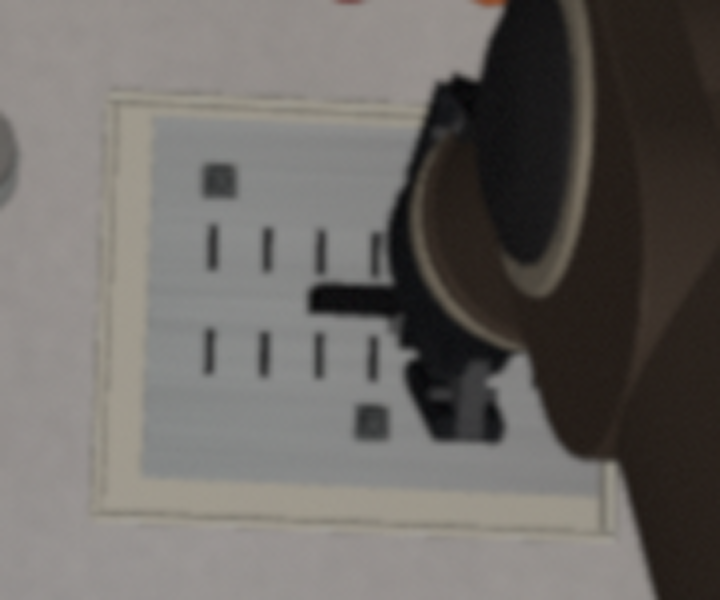

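```bash
python3 -c "
from plan import *
plan((588.6,-124.9,82),-.02,7,-.43)"
```

```text
from [ 534.9 -194.5  132.6] t 11.1
[[-0.0101, 0.0072, 0.0075, 0.0, 0.0, 0.0, -0.43], [-0.0101, 0.0072, 0.0075, 0.0, 0.0, 0.0, -0.43], [-0.0101, 0.0072, 0.0075, 0.0, 0.0, 0.0, -0.43], [-0.0101, 0.0072, 0.0075, 0.0, 0.0, 0.0, -0.43], [-0.0101, 0.0073, 0.0075, 0.0, 0.0, 0.0, -0.43], [-0.01, 0.0072, 0.0075, 0.0, 0.0, 0.0, -0.43], [-0.0101, 0.0073, 0.0074, 0.0, 0.1, 0.0, -0.43]]
```

>>> move_arm --pt "-0.014 0 0.0105 0 0 0 -0.43" --pt "-0.014 0 0.0105 0 0 0 -0.43" --pt "-0.014 0 0.0105 0 0 0 -0.43" --pt "-0.014 0.01 0.0105 0 0 0 -0.43" --pt "-0.0145 0.02 0.0105 0 0 0 -0.43" --pt "0 0.02 0 0 0 0 -0.43" --pt "0 0 0 0 0 0 -0.43" --pt "0 0 0 0 0 0 -0.43"

```text
clock: 11.9
position: [588.1, -125.0, 82.0]
tool_rot: [-1.202, 1.225, -1.221]
force: [0.2, -0.2, 0.1]
grip_width: 24.2
```

```bash
python3 st.py; python3 - <<'E'
from h import *
s,_=cap('scene','s9');t,_=cap('top','t9');s=s[:,:,::-1];t=t[:,:,::-1]
cv2.imwrite('pics/s9c.png',cv2.resize(s[195:325,155:325],None,fx=4.5,fy=4.5,interpolation=2))
E
python3 st.py
```

```text
t 11.9 p [ 588.1 -125.    82. ] yaw -0.0183 down [-0.002  0.    -1.   ] F [ 0.2 -0.2  0.1] M [-0.02 -0.    0.01] w 24.2 q [ 0.49  0.6  -0.5   1.77  0.36  0.86 -0.2 ]
t 12.0 p [ 589.1 -125.3   83.4] yaw -0.019 down [ 0. -0. -1.] F [-0.  -0.   0.1] M [ 0.01  0.05 -0.01] w 24.0 q [ 0.49  0.6  -0.5   1.77  0.36  0.86 -0.2 ]
```

View pics/s9c.png

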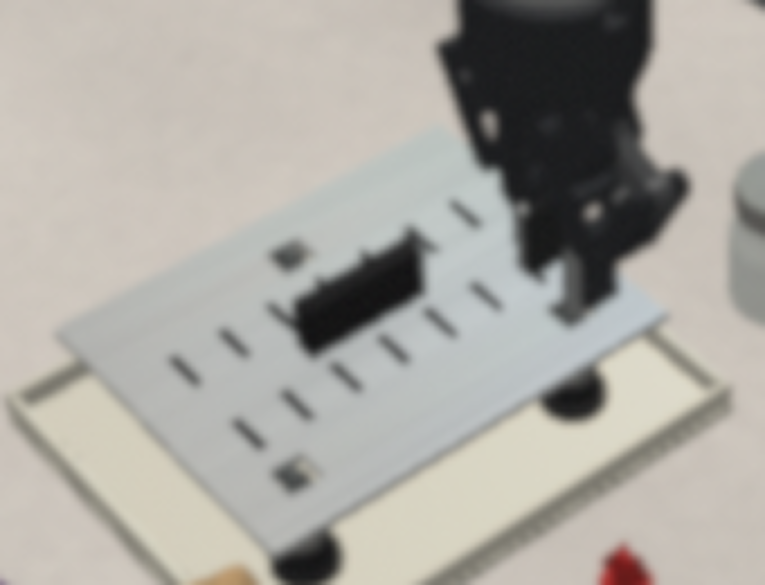

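Fingers straddle hole 0, with the tips at about (535,270) and (580,315). I'll lower in small steps.

>>> move_arm --pt "0 0.005 0 0 0 0 -0.43" --pt "0 0.005 0 0 0 0 -0.43" --pt "0 0.003 0 0 0 0 -0.43" --pt "0 0 0 0 0 0 -0.43"

```text
clock: 12.4
position: [588.5, -124.9, 69.3]
tool_rot: [-1.201, 1.223, -1.222]
force: [-0.5, -0.1, -0.1]
grip_width: 24.0
```

>>> move_arm --pt "0 0.002 0 0 0 0 -0.43" --pt "0 0.002 0 0 0 0 -0.43" --pt "0 0 0 0 0 0 -0.43"

```text
clock: 12.7
position: [589.0, -124.8, 65.7]
tool_rot: [-1.2, 1.223, -1.223]
force: [0.3, 0.2, 0.2]
grip_width: 24.1
```

>>> move_arm --pt "0 0.002 0 0 0 0 -0.43" --pt "0 0.001 0 0 0 0 -0.43" --pt "0 0 0 0 0 0 -0.43"

```text
clock: 13.0
position: [589.1, -124.8, 62.9]
tool_rot: [-1.2, 1.222, -1.223]
force: [0.3, 0.7, 2.7]
grip_width: 24.2
```

>>> move_arm --pt "0 0.002 0 0 0 0 -0.43" --pt "0 0 0 0 0 0 -0.43"

```text
clock: 13.2
position: [589.1, -124.8, 60.9]
tool_rot: [-1.2, 1.222, -1.223]
force: [-0.6, -0.2, 4.5]
grip_width: 24.2
```

>>> move_arm --pt "0 0.001 0 0 0 0 -0.43" --pt "0 0.001 0 0 0 0 -0.43" --pt "0 0 0 0 0 0 -0.43"

```text
clock: 13.5
position: [589.2, -124.8, 59.1]
tool_rot: [-1.2, 1.222, -1.223]
force: [-1.0, 0.4, 6.2]
grip_width: 24.3
```

>>> move_arm --pt "0 0.001 0 0 0 0 -0.43" --pt "0 0.001 0 0 0 0 -0.43" --pt "0 0 0 0 0 0 -0.43"

```text
clock: 13.8
position: [589.3, -124.8, 57.4]
tool_rot: [-1.2, 1.222, -1.223]
force: [-0.2, 0.6, 8.1]
grip_width: 24.0
```

>>> move_arm --pt "0 0.001 0 0 0 0 -0.43" --pt "0 0.001 0 0 0 0 -0.43" --pt "0 0 0 0 0 0 -0.43"

```text
clock: 14.1
position: [589.4, -124.7, 55.6]
tool_rot: [-1.2, 1.222, -1.223]
force: [-0.9, 0.2, 9.5]
grip_width: 24.7
```

Stud at hole 0 is soft, about 0.9 N/mm. To keep the tilt small I'll back off and press the other two first.

>>> move_arm --pt "0 -0.005 0 0 0 0 -0.43" --pt "0 -0.01 0 0 0 0 -0.43" --pt "0 -0.015 0 0 0 0 -0.43" --pt "0 0 0 0 0 0 -0.43"

```text
clock: 14.5
position: [590.0, -124.9, 87.0]
tool_rot: [-1.199, 1.22, -1.224]
force: [0.4, -0.0, 0.2]
grip_width: 24.5
```

```bash
python3 -c "
from plan import *
from fit import *
s,_=cap('scene','s10');t,_=cap('top','t10')
cv2.imwrite('pics/s10c.png',cv2.resize(s[195:325,155:325,::-1],None,fx=4.5,fy=4.5,interpolation=2))
plan((585.8,-264.9,84),-.02,6,-.43)"
```

```text
from [ 589.  -125.    85.3] t 14.6
[[0.0233, 0.0002, -0.0001, -0.0, 0.0, 0.0, -0.43], [0.0233, 0.0002, -0.0001, -0.0, 0.0, 0.0, -0.43], [0.0233, 0.0002, -0.0001, -0.0, 0.0, 0.0, -0.43], [0.0233, 0.0002, -0.0001, -0.0, 0.0, 0.0, -0.43], [0.0234, 0.0003, -0.0001, -0.0, 0.0, 0.0, -0.43], [0.0233, 0.0002, -0.0001, -0.0, 0.1, 0.0, -0.43]]
```

View pics/s10c.png

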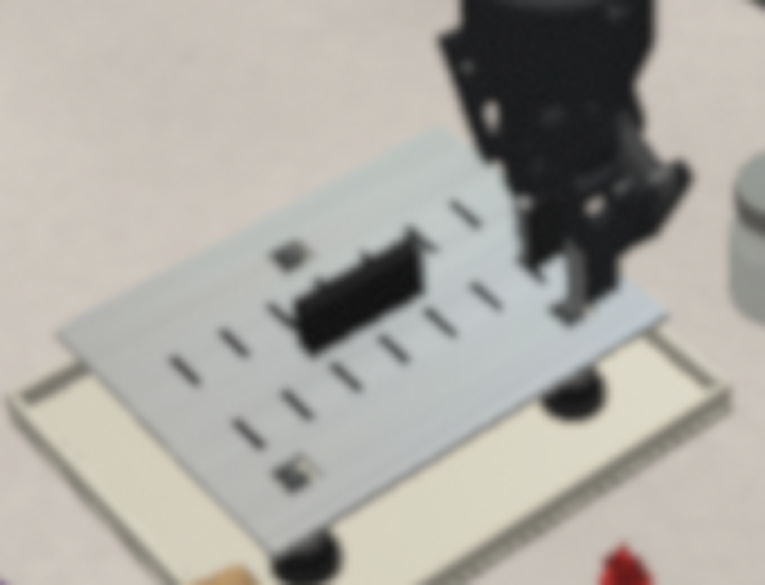

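Plate came back level, unmoved. On to hole 1.

>>> move_arm --pt "0.0235 -0.002 0 0 0 0 -0.43" --pt "0.0235 0 0 0 0 0 -0.43" --pt "0.0235 0 0 0 0 0 -0.43" --pt "0.0235 0 0 0 0 0 -0.43" --pt "0.0235 0 0 0 0 0 -0.43" --pt "0.0225 0 -0.0005 0 0 0 -0.43" --pt "0 0 0 0 0 0 -0.43" --pt "0 0 0 0 0 0 -0.43"

```text
clock: 15.4
position: [585.2, -264.9, 86.0]
tool_rot: [-1.2, 1.225, -1.223]
force: [-0.6, 0.9, -0.2]
grip_width: 24.4
```

```bash
python3 st.py; python3 -c "
from plan import *
s,_=cap('scene','s11');t,_=cap('top','t11')
cv2.imwrite('pics/s11c.png',cv2.resize(s[195:325,155:325,::-1],None,fx=4.5,fy=4.5,interpolation=2))
cv2.imwrite('pics/t11c.png',cv2.resize(t[190:340,310:490,::-1],None,fx=4,fy=4,interpolation=2))"
```

```text
t 15.4 p [ 585.2 -264.9   86. ] yaw -0.0195 down [-0.001  0.001 -1.   ] F [-0.6  0.9 -0.2] M [ 0.04 -0.02 -0.03] w 24.4 q [ 0.68  0.65 -0.48  1.67  0.36  0.92  0.04]
```

View pics/s11c.png

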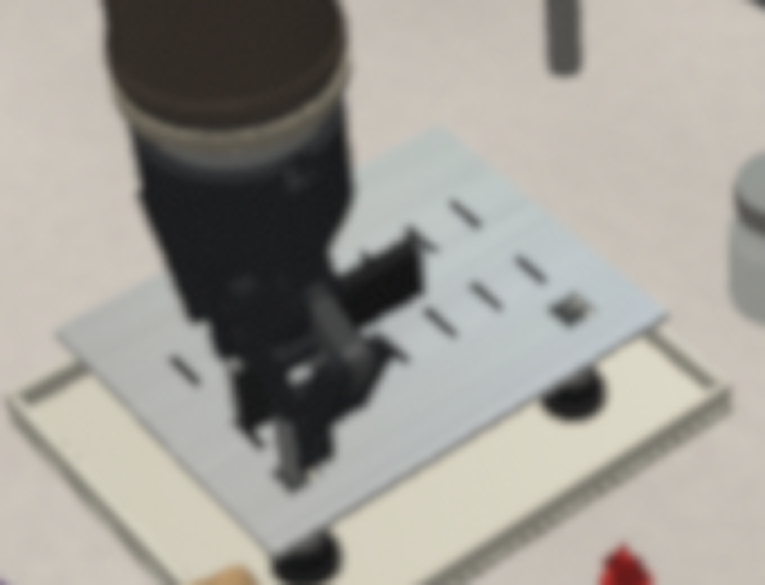

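View pics/t11c.png

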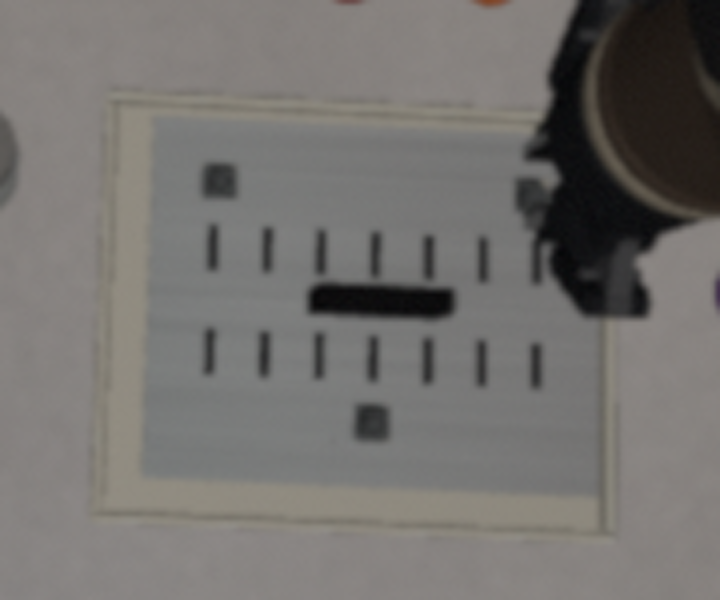

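>>> move_arm --pt "0 0.008 0 0 0 0 -0.43" --pt "0 0.007 0 0 0 0 -0.43" --pt "0 0.004 0 0 0 0 -0.43" --pt "0 0.001 0 0 0 0 -0.43" --pt "0 0 0 0 0 0 -0.43"

```text
clock: 16.0
position: [585.8, -264.4, 66.5]
tool_rot: [-1.201, 1.223, -1.222]
force: [0.1, 0.2, -0.7]
grip_width: 24.4
```

>>> move_arm --pt "0 0.001 0 0 0 0 -0.43" --pt "0 0.001 0 0 0 0 -0.43" --pt "0 0 0 0 0 0 -0.43"

```text
clock: 16.3
position: [586.1, -264.8, 65.4]
tool_rot: [-1.2, 1.222, -1.223]
force: [-2.0, 1.5, 4.5]
grip_width: 24.4
```

>>> move_arm --pt "0 0.001 0 0 0 0 -0.43" --pt "0 0 0 0 0 0 -0.43"

```text
clock: 16.5
position: [586.2, -264.9, 64.8]
tool_rot: [-1.2, 1.222, -1.223]
force: [-2.0, 1.5, 6.4]
grip_width: 24.6
```

>>> move_arm --pt "0 0.001 0 0 0 0 -0.43" --pt "0 0 0 0 0 0 -0.43"

```text
clock: 16.7
position: [586.2, -265.0, 64.0]
tool_rot: [-1.2, 1.222, -1.224]
force: [-2.1, 0.5, 7.7]
grip_width: 24.4
```

>>> move_arm --pt "0 0.001 0 0 0 0 -0.43" --pt "0 0 0 0 0 0 -0.43"

```text
clock: 16.9
position: [586.4, -265.0, 63.3]
tool_rot: [-1.2, 1.221, -1.224]
force: [-3.4, 2.0, 10.9]
grip_width: 24.8
```

>>> move_arm --pt "0 0.001 0 0 0 0 -0.43" --pt "0 0 0 0 0 0 -0.43"

```text
clock: 17.1
position: [585.8, -265.1, 60.9]
tool_rot: [-1.2, 1.222, -1.223]
force: [-0.3, -0.1, 0.7]
grip_width: 24.7
```

>>> move_arm --pt "0 0.002 0 0 0 0 -0.43" --pt "0 0.002 0 0 0 0 -0.43" --pt "0 0 0 0 0 0 -0.43"

```text
clock: 17.4
position: [585.9, -265.0, 57.2]
tool_rot: [-1.201, 1.223, -1.223]
force: [-2.3, 0.3, 8.5]
grip_width: 24.3
```

>>> move_arm --pt "0 0.001 0 0 0 0 -0.43" --pt "0 0.001 0 0 0 0 -0.43" --pt "0 0 0 0 0 0 -0.43"

```text
clock: 17.7
position: [586.0, -265.0, 56.4]
tool_rot: [-1.201, 1.222, -1.224]
force: [-4.5, 1.4, 16.5]
grip_width: 24.4
```

>>> move_arm --pt "0 -0.005 0 0 0 0 -0.43" --pt "0 -0.01 0 0 0 0 -0.43" --pt "0 -0.02 0 0 0 0 -0.43" --pt "0.0 -0.02 0 0 0 0 -0.43" --pt "0.0 0 0 0 0 0 -0.43"

```text
clock: 18.2
position: [587.6, -265.2, 112.7]
tool_rot: [-1.198, 1.219, -1.226]
force: [0.7, 0.4, 0.3]
grip_width: 24.3
```

```bash
python3 st.py; python3 -c "
from plan import *
s,_=cap('scene','s12');t,_=cap('top','t12')
cv2.imwrite('pics/s12c.png',cv2.resize(s[195:325,155:325,::-1],None,fx=4.5,fy=4.5,interpolation=2))
cv2.imwrite('pics/t12c.png',cv2.resize(t[190:340,310:490,::-1],None,fx=4,fy=4,interpolation=2))
plan((483.2,-192.9,105),-.02,5,-.43)"
```

```text
t 18.2 p [ 587.6 -265.2  112.7] yaw -0.0183 down [ 0.004 -0.002 -1.   ] F [0.7 0.4 0.3] M [-0.02 -0.01 -0.06] w 24.3 q [ 0.69  0.62 -0.5   1.65  0.35  0.96  0.05]
from [ 585.9 -264.9  109.9] t 18.3
[[-0.014, 0.001, -0.0208, -0.0, 0.0, 0.0, -0.43], [-0.014, 0.001, -0.0208, -0.0, 0.0, 0.0, -0.43], [-0.014, 0.001, -0.0208, -0.0, 0.0, 0.0, -0.43], [-0.0141, 0.0009, -0.0208, -0.0, 0.0, 0.0, -0.43], [-0.014, 0.001, -0.0208, -0.0, 0.1, 0.0, -0.43]]
```

View pics/s12c.png

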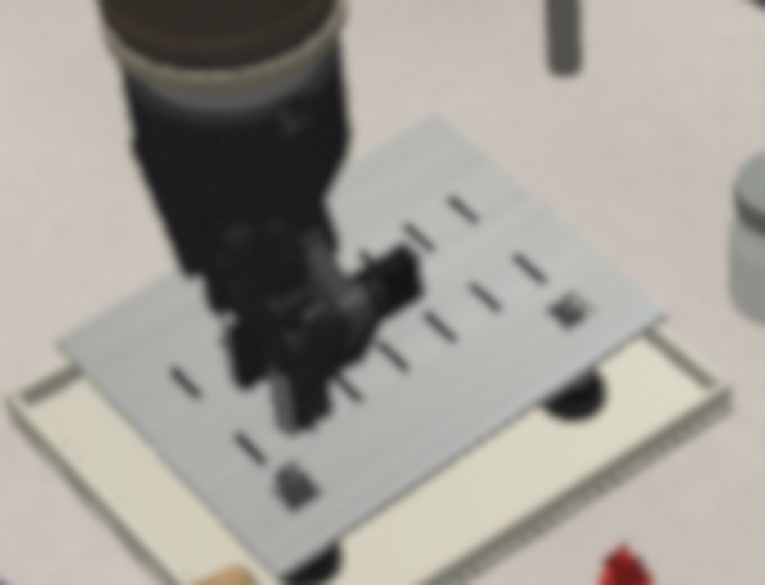

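View pics/t12c.png

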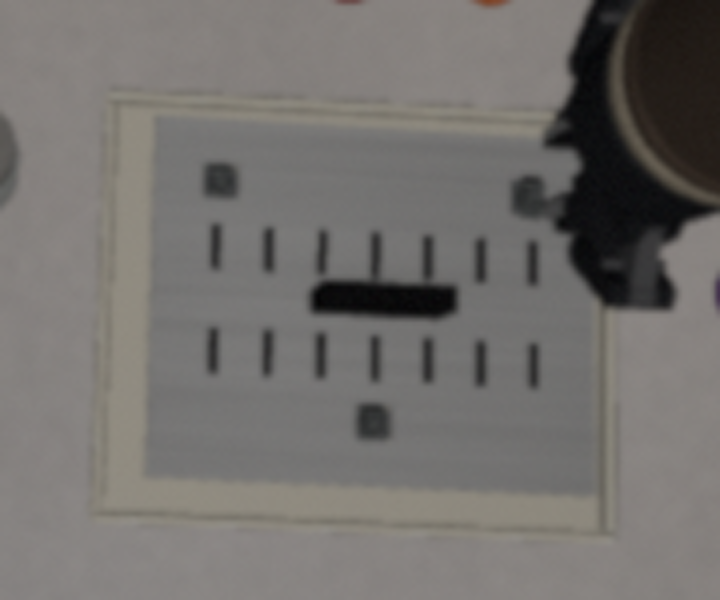

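>>> move_arm --pt "-0.014 0 -0.0208 0 0 0 -0.43" --pt "-0.014 0 -0.0208 0 0 0 -0.43" --pt "-0.014 0 -0.0208 0 0 0 -0.43" --pt "-0.014 0 -0.0208 0 0 0 -0.43" --pt "-0.0135 0 -0.0208 0 0.1 0 -0.43" --pt "0 0.012 0 0 0 0 -0.43" --pt "0 0.012 0 0 0 0 -0.43" --pt "0 0 0 0 0 0 -0.43"

```text
clock: 19.1
position: [482.4, -193.5, 83.5]
tool_rot: [-1.201, 1.227, -1.222]
force: [-0.8, 0.2, 0.1]
grip_width: 24.2
```

```bash
python3 st.py; python3 -c "
from plan import *
s,_=cap('scene','s13');t,_=cap('top','t13')
cv2.imwrite('pics/s13c.png',cv2.resize(s[195:325,155:325,::-1],None,fx=4.5,fy=4.5,interpolation=2))
cv2.imwrite('pics/t13c.png',cv2.resize(t[190:340,310:490,::-1],None,fx=4,fy=4,interpolation=2))"
```

```text
t 19.1 p [ 482.4 -193.5   83.5] yaw -0.0203 down [-0.003  0.001 -1.   ] F [-0.8  0.2  0.1] M [-0.03 -0.02 -0.04] w 24.2 q [ 0.7   0.49 -0.52  1.97  0.34  0.77 -0.04]
```

View pics/s13c.png

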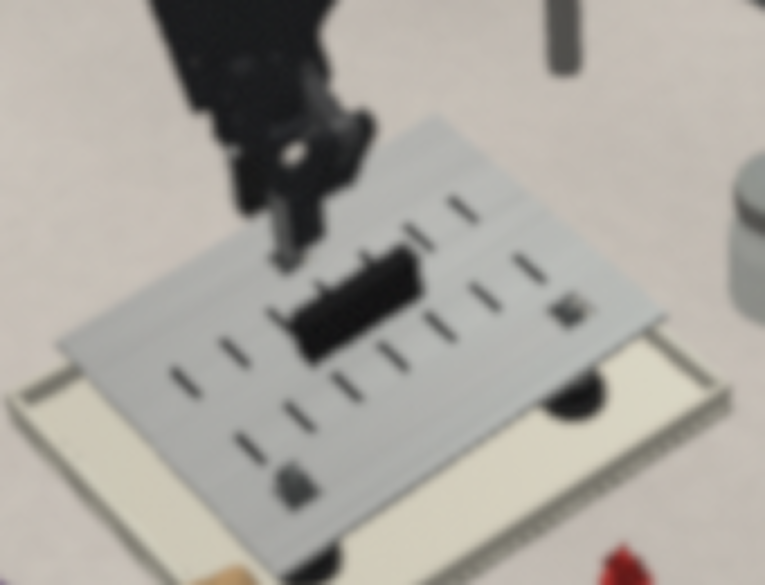

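View pics/t13c.png

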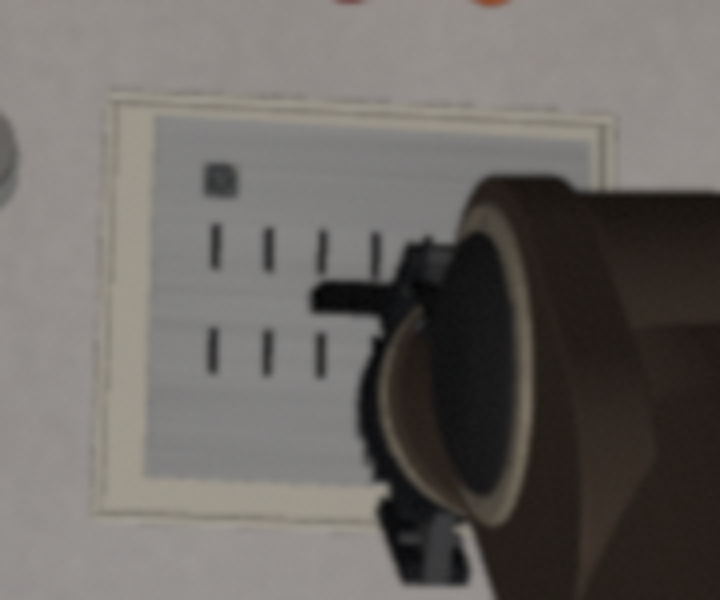

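>>> move_arm --pt "0 0.008 0.0003 0 0 0 -0.43" --pt "0 0.006 0 0 0 0 -0.43" --pt "0 0.003 0 0 0 0 -0.43" --pt "0 0 0 0 0 0 -0.43"

```text
clock: 19.6
position: [483.1, -193.3, 68.2]
tool_rot: [-1.2, 1.225, -1.223]
force: [-0.5, -0.1, -0.1]
grip_width: 24.3
```

>>> move_arm --pt "0 0.001 0 0 0 0 -0.43" --pt "0 0.001 0 0 0 0 -0.43" --pt "0 0 0 0 0 0 -0.43"

```text
clock: 19.9
position: [483.4, -193.5, 66.9]
tool_rot: [-1.2, 1.224, -1.224]
force: [0.4, 0.3, -0.6]
grip_width: 24.1
```

>>> move_arm --pt "0 0.001 0 0 0 0 -0.43" --pt "0 0 0 0 0 0 -0.43"

```text
clock: 20.1
position: [483.5, -193.5, 65.8]
tool_rot: [-1.2, 1.224, -1.224]
force: [-0.2, 0.1, 0.6]
grip_width: 24.2
```

>>> move_arm --pt "0 0.001 0 0 0 0 -0.43" --pt "0 0 0 0 0 0 -0.43"

```text
clock: 20.3
position: [483.4, -193.4, 64.8]
tool_rot: [-1.2, 1.224, -1.224]
force: [-1.0, 0.7, 0.7]
grip_width: 24.5
```

>>> move_arm --pt "0 0.001 0 0 0 0 -0.43" --pt "0 0.001 0 0 0 0 -0.43" --pt "0 0 0 0 0 0 -0.43"

```text
clock: 20.6
position: [483.4, -193.4, 62.7]
tool_rot: [-1.2, 1.224, -1.224]
force: [-0.5, 0.1, 2.7]
grip_width: 24.7
```

>>> move_arm --pt "0 0.001 0 0 0 0 -0.43" --pt "0 0 0 0 0 0 -0.43"

```text
clock: 20.8
position: [483.4, -193.5, 61.8]
tool_rot: [-1.2, 1.224, -1.224]
force: [-1.0, -0.5, 4.3]
grip_width: 24.8
```

>>> move_arm --pt "0 0.001 0 0 0 0 -0.43" --pt "0 0 0 0 0 0 -0.43"

```text
clock: 21.0
position: [483.4, -193.4, 60.8]
tool_rot: [-1.2, 1.224, -1.224]
force: [-1.9, 1.0, 5.2]
grip_width: 24.2
```

>>> move_arm --pt "0 0.001 0 0 0 0 -0.43" --pt "0 0.001 0 0 0 0 -0.43" --pt "0 0 0 0 0 0 -0.43"

```text
clock: 21.3
position: [483.4, -193.5, 59.0]
tool_rot: [-1.2, 1.224, -1.224]
force: [-2.4, -0.3, 6.7]
grip_width: 24.1
```

>>> move_arm --pt "0 0.001 0 0 0 0 -0.43" --pt "0 0.001 0 0 0 0 -0.43" --pt "0 0 0 0 0 0 -0.43"

```text
clock: 21.6
position: [483.5, -193.5, 57.2]
tool_rot: [-1.2, 1.224, -1.224]
force: [-2.8, 0.2, 10.1]
grip_width: 24.8
```

>>> move_arm --pt "0 0.001 0 0 0 0 -0.43" --pt "0 0.001 0 0 0 0 -0.43" --pt "0 0 0 0 0 0 -0.43"

```text
clock: 21.9
position: [483.5, -193.5, 55.3]
tool_rot: [-1.2, 1.224, -1.224]
force: [-3.8, 0.5, 10.5]
grip_width: 24.5
```

>>> move_arm --pt "0 0.001 0 0 0 0 -0.43" --pt "0 0.001 0 0 0 0 -0.43" --pt "0 0 0 0 0 0 -0.43"

```text
clock: 22.2
position: [483.5, -193.5, 53.5]
tool_rot: [-1.2, 1.223, -1.225]
force: [-5.3, 0.4, 13.6]
grip_width: 24.1
```

>>> move_arm --pt "0 0.001 0 0 0 0 -0.43" --pt "0 0.001 0 0 0 0 -0.43" --pt "0 0 0 0 0 0 -0.43"

```text
clock: 22.5
position: [483.7, -193.6, 51.3]
tool_rot: [-1.2, 1.223, -1.225]
force: [-2.8, 0.1, 8.9]
grip_width: 24.4
```

>>> move_arm --pt "0 -0.005 0 0 0 0 -0.43" --pt "0 -0.015 0 0 0 0 -0.43" --pt "0 -0.02 0 0 0 0 -0.43" --pt "0 -0.02 0 0 0 0 -0.43" --pt "0 0 -0.03 0 0 0 -0.43" --pt "0 0 0 0 0 0 -0.43"

```text
clock: 23.1
position: [450.5, -193.0, 111.4]
tool_rot: [-1.202, 1.226, -1.224]
force: [0.3, 0.4, -0.5]
grip_width: 24.7
```

```bash
python3 st.py; python3 -c "
from plan import *
s,_=cap('scene','s14');t,_=cap('top','t14')
cv2.imwrite('pics/s14c.png',cv2.resize(s[195:325,155:325,::-1],None,fx=4.5,fy=4.5,interpolation=2))
cv2.imwrite('pics/t14c.png',cv2.resize(t[190:340,310:490,::-1],None,fx=4,fy=4,interpolation=2))"
```

```text
t 23.1 p [ 450.5 -193.   111.4] yaw -0.0209 down [-0.002 -0.001 -1.   ] F [ 0.3  0.4 -0.5] M [-0.04  0.   -0.  ] w 24.7 q [ 0.75  0.4  -0.55  2.02  0.29  0.8   0.01]
```

View pics/s14c.png

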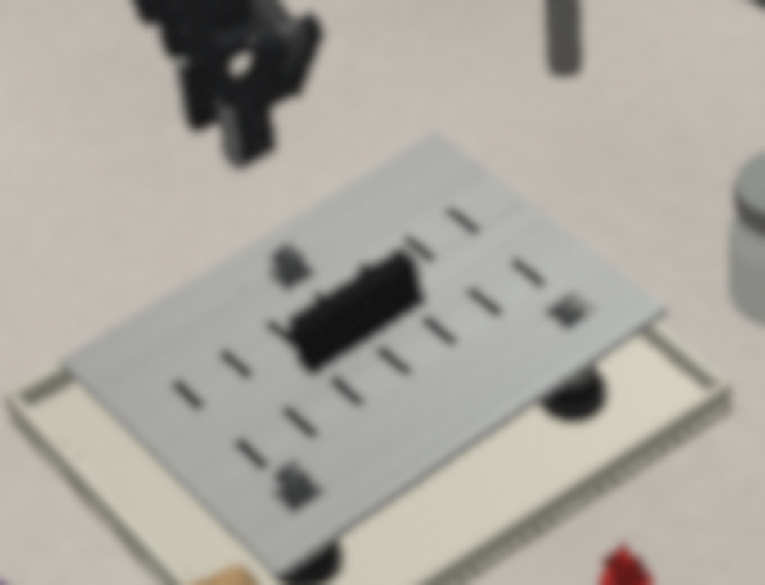

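View pics/t14c.png

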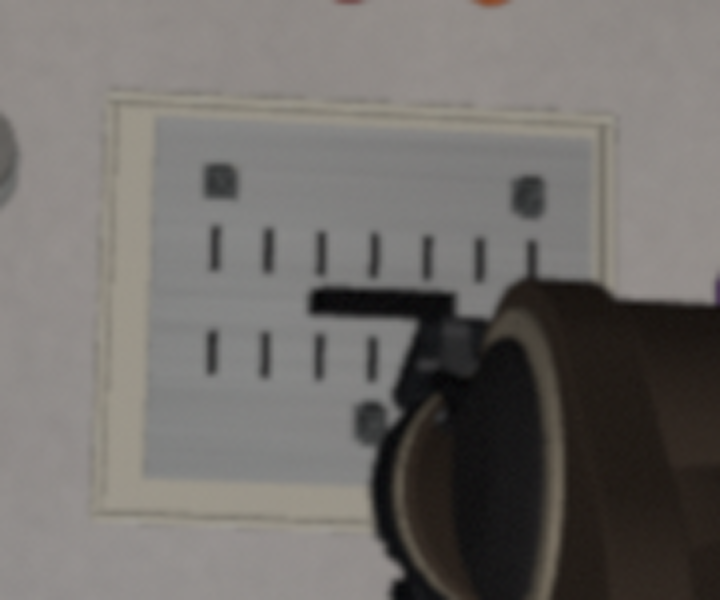

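Studs at holes 1 (295,487) and 2 (290,266) now stick out above the plate, so both have clicked. Hole 0 (570,310) is left.

>>> move_arm --pt "-0.0135 0 0.0278 0 0 0 -0.43" --pt "-0.0135 0 0.0278 0 0 0 -0.43" --pt "-0.0135 0 0.0278 0 0 0 -0.43" --pt "-0.0135 0 0.0278 0 0 0 -0.43" --pt "-0.0145 0 0.0278 0 0 0 -0.43" --pt "0 0.01 0 0 0 0 -0.43" --pt "0 0.012 0 0 0 0 -0.43" --pt "0 0 0 0 0 0 -0.43"

```text
clock: 24.0
position: [591.8, -127.5, 86.3]
tool_rot: [-1.202, 1.228, -1.222]
force: [-0.4, -1.4, -0.8]
grip_width: 24.6
```

```bash
python3 st.py; python3 -c "
from plan import *
s,_=cap('scene','s15')
cv2.imwrite('pics/s15c.png',cv2.resize(s[195:325,155:325,::-1],None,fx=4.5,fy=4.5,interpolation=2))
plan((589,-124.9,67),-.02,4,-.43)"
```

```text
t 24.0 p [ 591.8 -127.5   86.3] yaw -0.0203 down [-0.004  0.    -1.   ] F [-0.4 -1.4 -0.8] M [-0.05  0.01  0.03] w 24.6 q [ 0.5   0.6  -0.51  1.76  0.37  0.88 -0.2 ]
from [ 592.1 -127.8   87.3] t 24.05
[[-0.0007, 0.0051, -0.0008, 0.0, -0.0, -0.0, -0.43], [-0.0007, 0.0051, -0.0008, 0.1, -0.0, -0.0, -0.43], [-0.0007, 0.0051, -0.0008, 0.0, -0.0, -0.0, -0.43], [-0.0007, 0.005, -0.0007, 0.1, -0.0, -0.0, -0.43]]
```

View pics/s15c.png

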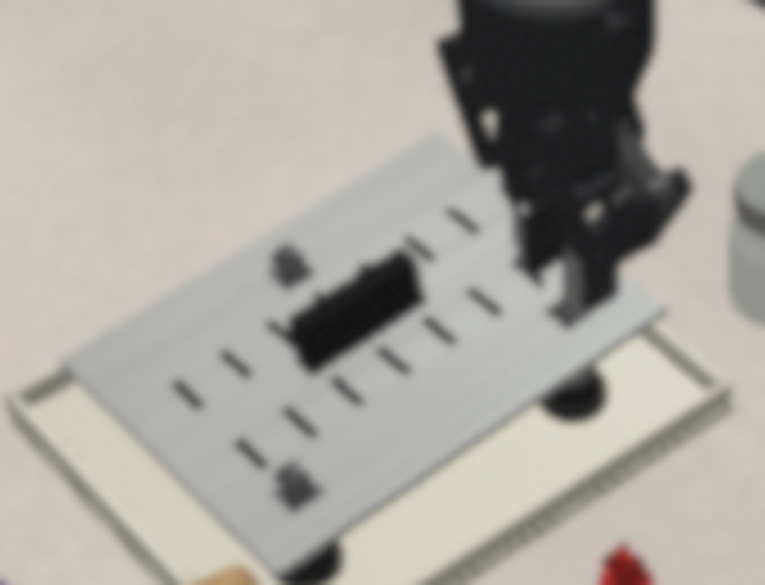

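>>> move_arm --pt "-0.0028 0.002 -0.003 0 0 0 -0.43" --pt "0 0.007 0 0 0 0 -0.43" --pt "0 0.007 0 0 0 0 -0.43" --pt "0 0.003 0 0 0 0 -0.43" --pt "0 0 0 0 0 0 -0.43"

```text
clock: 24.55
position: [590.4, -124.3, 69.2]
tool_rot: [-1.2, 1.225, -1.223]
force: [-0.2, 1.2, -0.2]
grip_width: 24.2
```

>>> move_arm --pt "0 0.002 0 0 0 0 -0.43" --pt "0 0.002 0 0 0 0 -0.43" --pt "0 0 0 0 0 0 -0.43"

```text
clock: 24.85
position: [591.0, -124.2, 65.8]
tool_rot: [-1.199, 1.224, -1.224]
force: [0.3, -0.4, 1.5]
grip_width: 24.5
```

>>> move_arm --pt "0 0.002 0 0 0 0 -0.43" --pt "0 0.001 0 0 0 0 -0.43" --pt "0 0 0 0 0 0 -0.43"

```text
clock: 25.15
position: [591.1, -124.2, 62.9]
tool_rot: [-1.199, 1.223, -1.224]
force: [1.2, 0.0, 3.8]
grip_width: 24.6
```

>>> move_arm --pt "0 0.002 0 0 0 0 -0.43" --pt "0 0.001 0 0 0 0 -0.43" --pt "0 0 0 0 0 0 -0.43"

```text
clock: 25.45
position: [591.2, -124.2, 59.9]
tool_rot: [-1.199, 1.223, -1.224]
force: [1.4, 0.5, 3.9]
grip_width: 24.4
```

>>> move_arm --pt "0 -0.005 0 0 0 0 -0.43" --pt "0 -0.005 0 0 0 0 -0.43" --pt "0.0005 0 -0.002 0 0 0 -0.43" --pt "0 0 0 0 0 0 -0.43" --pt "0 0 0 0 0 0 -0.43"

```text
clock: 25.95
position: [588.3, -124.9, 69.5]
tool_rot: [-1.2, 1.225, -1.224]
force: [0.1, 0.1, -0.3]
grip_width: 24.0
```

```bash
python3 st.py
```

```text
t 25.95 p [ 588.3 -124.9   69.5] yaw -0.0203 down [-0.001 -0.    -1.   ] F [ 0.1  0.1 -0.3] M [-0.    0.04 -0.02] w 24.0 q [ 0.49  0.62 -0.5   1.78  0.38  0.84 -0.21]
```

>>> move_arm --pt "0 0.003 0 0 0 0 -0.43" --pt "0 0.003 0 0 0 0 -0.43" --pt "0 0.002 0 0 0 0 -0.43" --pt "0 0.001 0 0 0 0 -0.43" --pt "0 0 0 0 0 0 -0.43"

```text
clock: 26.45
position: [589.2, -124.6, 60.9]
tool_rot: [-1.199, 1.223, -1.224]
force: [0.4, 0.6, 3.3]
grip_width: 24.4
```

>>> move_arm --pt "0 0.001 0 0 0 0 -0.43" --pt "0 0.002 0 0 0 0 -0.43" --pt "0 0.001 0 0 0 0 -0.43" --pt "0 0 0 0 0 0 -0.43"

```text
clock: 26.85
position: [589.2, -124.6, 57.0]
tool_rot: [-1.199, 1.223, -1.224]
force: [0.7, 0.6, 5.7]
grip_width: 24.3
```

>>> move_arm --pt "0 0.001 0 0 0 0 -0.43" --pt "0 0.002 0 0 0 0 -0.43" --pt "0 0 0 0 0 0 -0.43"

```text
clock: 27.15
position: [589.3, -124.6, 54.3]
tool_rot: [-1.199, 1.223, -1.224]
force: [0.7, 0.8, 9.7]
grip_width: 24.0
```

>>> move_arm --pt "0 0.001 0 0 0 0 -0.43" --pt "0 0.001 0 0 0 0 -0.43" --pt "0 0 0 0 0 0 -0.43"

```text
clock: 27.45
position: [589.4, -124.6, 52.6]
tool_rot: [-1.199, 1.223, -1.225]
force: [-0.6, 0.3, 11.2]
grip_width: 24.7
```

>>> move_arm --pt "0 0.001 0 0 0 0 -0.43" --pt "0 0.001 0 0 0 0 -0.43" --pt "0 0 0 0 0 0 -0.43"

```text
clock: 27.75
position: [589.4, -124.6, 50.8]
tool_rot: [-1.199, 1.223, -1.225]
force: [-1.6, 0.5, 13.4]
grip_width: 24.0
```

>>> move_arm --pt "0 0.001 0 0 0 0 -0.43" --pt "0 0.001 0 0 0 0 -0.43" --pt "0 0 0 0 0 0 -0.43"

```text
clock: 28.05
position: [589.4, -124.8, 48.7]
tool_rot: [-1.199, 1.223, -1.225]
force: [-0.2, 0.8, 8.0]
grip_width: 24.4
```

>>> move_arm --pt "0 0.001 0 0 0 0 -0.43" --pt "0 0.001 0 0 0 0 -0.43" --pt "0 0 0 0 0 0 -0.43"

```text
clock: 28.35
position: [589.5, -124.7, 46.6]
tool_rot: [-1.199, 1.223, -1.225]
force: [0.7, 0.9, 11.3]
grip_width: 24.1
```

>>> move_arm --pt "0 -0.005 0 0 0 0 -0.43" --pt "0 -0.01 0 0 0 0 -0.43" --pt "0 -0.02 0 0 0 0 -0.43" --pt "0 -0.03 0 0 0 0 -0.43" --pt "0 -0.04 0 0 0 0 -0.43" --pt "0 -0.04 0 0 0 0 -0.43" --pt "0 -0.04 0 0 0 0 -0.43" --pt "0 0 0 0 0 0 -0.43"

```text
clock: 29.15
position: [591.0, -124.7, 236.5]
tool_rot: [-1.195, 1.218, -1.229]
force: [-0.3, 0.2, 0.5]
grip_width: 24.1
```

>>> move_arm --pt "-0.04 0 0 0 0 0 -0.43" --pt "-0.04 0 0 0 0 0 -0.43" --pt "-0.04 0 0 0 0 0 -0.43" --pt "-0.04 0 0 0 0 0 -0.43" --pt "-0.04 0 0 0 0 0 -0.43" --pt "0 0 0 0 0 0 -0.43"

```text
clock: 29.75
position: [591.1, 82.5, 230.3]
tool_rot: [-1.203, 1.22, -1.214]
force: [0.3, 0.3, 0.1]
grip_width: 24.4
```

```bash
python3 st.py; python3 -c "
from plan import *
s,_=cap('scene','s16');t,_=cap('top','t16')
cv2.imwrite('pics/s16c.png',cv2.resize(s[195:325,155:325,::-1],None,fx=4.5,fy=4.5,interpolation=2))
cv2.imwrite('pics/t16c.png',cv2.resize(t[190:340,310:490,::-1],None,fx=4,fy=4,interpolation=2))"
```

```text
t 29.75 p [591.1  82.5 230.3] yaw -0.0111 down [-0.002  0.003 -1.   ] F [0.3 0.3 0.1] M [ 0.08 -0.04 -0.01] w 24.4 q [ 0.24  0.45 -0.63  1.65  0.28  1.14 -0.47]
```

View pics/s16c.png

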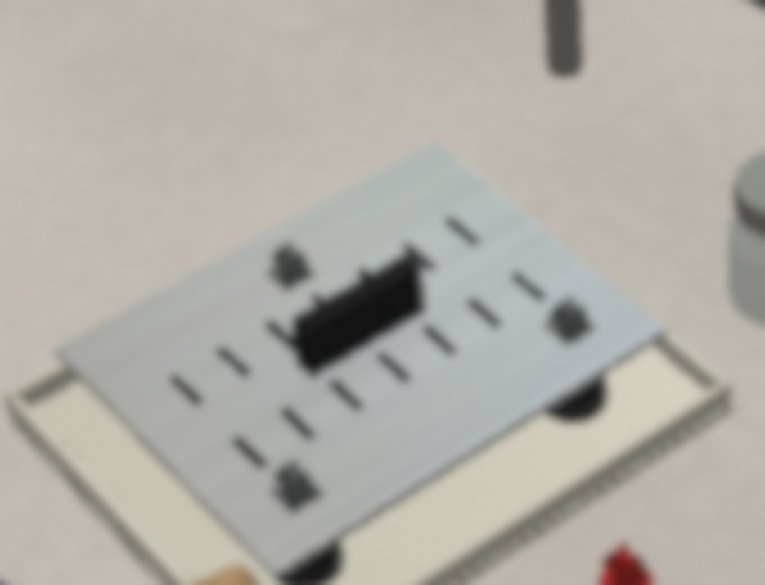

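View pics/t16c.png

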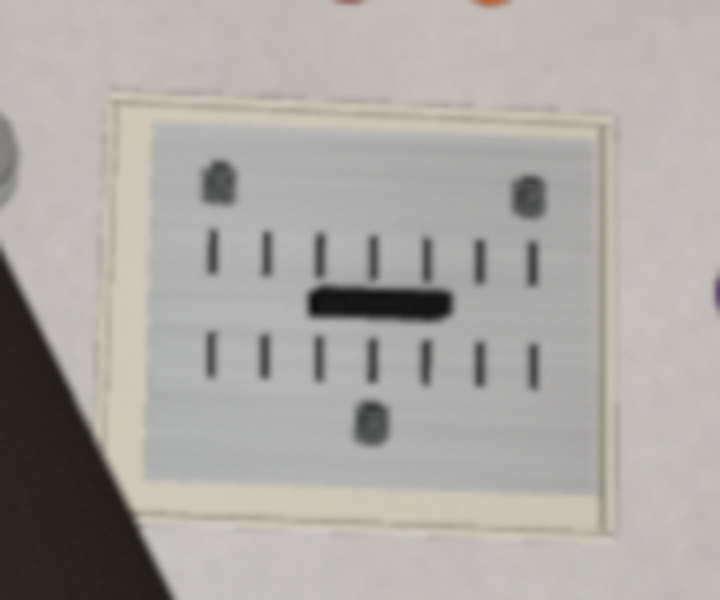

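View pics/s16.png

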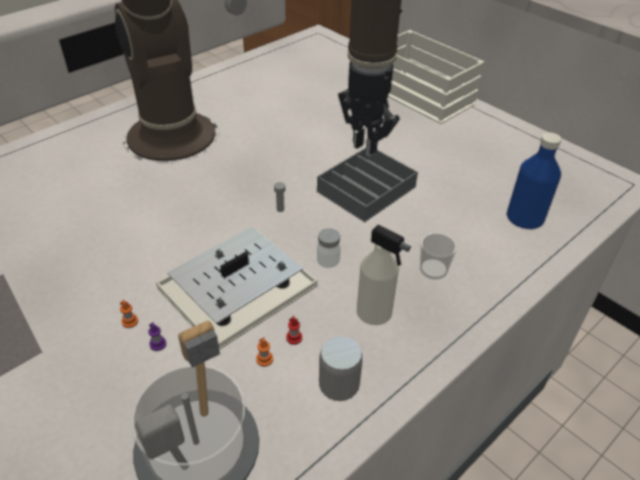

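All three studs stick out alike and the bystanders are unmoved. I'll check flatness with depth, then hand in.

```bash
python3 - <<'E'
from fit import *
c,s=np.cos(-.02),np.sin(-.02)
for cam in('top','scene'):
    d=np.load(f'pics/{"t16" if cam=="top" else "s16"}.npy');W=[]
    for x in np.arange(-72,73,4):
        for y in np.arange(-92,93,4):
            if abs(x)<16 and abs(y)<40 or min(np.hypot(x-a,y-b) for a,b in((52,70),(52,-70),(-52,0)))<24: continue
            p=(535.2+c*x-s*y,-193+s*x+c*y,49);u=np.round(proj(cam,[p])[0]).astype(int);dd=d[u[1],u[0]]
            if dd>0:
                w=world(cam,u,[dd])[0]
                if abs(w[2]-49)<25: W.append((x,y,w[2]))
    W=np.array(W);A=np.c_[W[:,:2],np.ones(len(W))];k,*_=np.linalg.lstsq(A,W[:,2],rcond=None)
    r=W[:,2]-A@k;print(cam,len(W),k,r.std(),[float(np.round(k@[a,b,1],1)) for a,b in((52,70),(52,-70),(-52,0))])
E
```

```text
top 1275 [ 4.88639685e-03 -3.94835494e-03  4.85034726e+01] 1.4809527851028146 [48.5, 49.0, 48.2]Traceback (most recent call last):
  File "<stdin>", line 10, in <module>
  File "h.py", line 6, in world
    c=robot.camera_params(n);K=np.array(c['camera_matrix']);R=cv2.Rodrigues(np.array(c['rvec'],float))[0];t=np.array(c['tvec'],float).ravel()
ValueError: time passes only in moves, steps and waits
```

```bash
python3 -c "
from rig import robot
print(robot.close_job())"
```

```text
the job is handed in; nothing more can be done
None
```

The drain plate is on the drip tray with all three studs clicked through. I handed the job in at about 30 s with the arm clear.

- **Pressing:** I lifted the plate by its rib, set it on the studs, let go, and pressed with one finger either side of each hole. The highest forces I read were about 16.5 N at hole 1, 13.6 N at hole 2 and 13.4 N at hole 0.
- **Order:** I started at hole 0, found its stud soft, and backed off at 9.5 N before any click. I then pressed hole 1, hole 2 and finally hole 0, to keep the tilt small.
- **Last checks:** Both cameras showed all three studs sticking out of the plate. The top camera's depth put the plate's top at 48.5, 49.0 and 48.2 mm at holes 0, 1 and 2; it should be 49, so it lies flat to within 1 mm. The jar, peg, spray bottle, cup and coloured look-alikes appeared unmoved.
- **One check failed:** The same depth check with the scene camera stopped with an error, so the flatness figure rests on the top camera alone.

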